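# Hang the garnish pails on the revolving stand

## Robot

A 6-joint arm with a two-finger parallel gripper is mounted at the origin on the work surface. World frame = base frame: x ahead of the robot, y to its left, z up, the work surface at z = 0. Lengths are in mm, angles in rad, forces in N, time in s.
With the tool pointing down it reaches from about 300 to 750 mm from the base axis. Payload 8.5 kg.
Tool frame: the origin (TCP) lies on the centre line of the jaws, within the pads' length; the fingertips stand 8 mm ahead of it and the grasp point (between the pads) lies 11 mm behind it (manip.finger_overhang is the distance from the TCP to the fingertips, in mm); y points along the fingers, x is the direction in which the jaws open and shut, and the axes are right-handed (so a half turn about y gives the same grasp; the last joint's range is limited). The gripper opens to 85 mm and grips with 20 to 120 N. Pads are 22 mm wide; open, the fingers measure 114 mm over their backs; the gripper's body (76 mm by 85 mm) begins 54 mm behind the grasp point. The pads swing forward as they close: fully open they stand 13 mm farther back than shut.
Start: joints at [-1.385, 0.381, 1.297, -0, 1.464, -0.215], TCP at [214.578, -506.396, 239.322] pointing down, gripper open.
Joint ranges: [-3.11, 3.11], [-0.89, 2.33], [0.22, 2.48], [-1.42, 4.56], [0.17, 2.85], [-2.88, 2.88]. Speed limits (rad/s): [2.39, 2.39, 3.14, 3.14, 3.14, 3.14].

## Interface

Orientations are given as a rotation vector (axis times angle).
In Python, from plant import get_state, grab_frame, job, models, manip gives the robot as it stands.
- The arm moves only by the shell command python3 -m handwheel 'ROWS'. ROWS is JSON, a list of rows, each a list of 3 entries, a list of its own where there are three numbers: the opening, from 0 (shut) to 1 (fully open), then the shift along the tool's x, y, z in mm, then the turn about the tool's y in rad. A call has 1 to 20 rows; each row is the pose to reach, as a shift and turn from the pose commanded when the call began, along the tool's axes at that moment; what a row does not reach only later rows make up. A row lasts 1/12 s, in which the tool goes at most 41.7 mm and 7.16 degrees, less where a joint would pass 70% of its speed; a pose out of reach is approached as far as the arm can. A call with a gripper value outside its range is refused whole. The fingers move at their own pace and stop on an object; the grip force is fixed at half the most. Time passes only in rows, so rows that repeat a pose let the fingers close. It gives the time, the measured TCP pose, the force and the opening at its end, in the units of the state.
- get_state(): the state, without advancing time (a new reading comes with each control period).
- grab_frame(name): name is "scene" or "top"; returns a dict with "frame" (480x640x3 uint8, red, green, blue), "intrinsics" (3x3 intrinsics, pixels), "pose" (4x4, takes a point from camera to world coordinates). Camera axes: x right, y down, z forward; pixel columns grow to the right and rows downward; lengths in mm; the calibration is good to about 2 mm. A picture is of the moment at which its call begins. There is no depth.
- job.sign_off(): hands the job in, once; it reports no verdict.
Trained networks look in a picture, given as the dict that the camera call returned (one of the last four; its "shot" number tells which), for a name from the list of things; names that differ only in an ending like _2 or _b are one class to them, and where a whole thing is asked for, a point or a joint stands for the part that bears it (a point fixed in the world has none). Each returns a list of dicts, best first, with "p" (0 to 1); they miss things now and then, are a little off and sometimes report something else, mostly with a low value. They report only what shows in the picture. A call takes as long as a camera call.
- models.recognise(picture, name): "point" ([x, y, z] in mm, in the coordinates of the camera as it stood for that picture, good to about 4 mm: the middle of the surface that is visible of it).
- models.regions_of(picture, name): "pixels" (480x640 bool, what is visible of it).
- models.spot_point(picture, name): "point" ([x, y, z] in mm, in the coordinates of the camera as it stood for that picture, good to about 4 mm: a listed point, or the origin of a listed thing).
The state is a dict: "clock": time; "joint_positions": joint angles; "dq": joint speeds; "effort": joint torques, N m; "eef_pos": TCP position; "ee_rot": TCP orientation; "force": force on the tool from outside, world axes, zero at the start; "torque": the same for the moment, N m; "width": finger opening in mm.
Only numpy, scipy, OpenCV 4.12 (cv2) and the standard library are available. Lean on these libraries where they do the work, as an engineer would, in place of code of your own. Each camera call takes 0.05 s, during which the arm holds its last target.

## Task

Swing the small white cabinet's door open by its handle, and hang every loose garnish pail, those in the rack on the inside of the door and those standing on the counter, each on an empty hook of its own on the revolving stand, turning the stand by its knob to bring an empty hook round to the open side of the splash guard before each pail goes on. When the pails from the door hang on their hooks, shut the cabinet door fully, and do not push about the bottle and the can that stand between cabinet and stand.

Things in the scene. Friction and masses are not known exactly. Their poses are not given: they have to be found in the camera images.
- stand: fixed foot of the revolving stand; origin on the table on the upright turning axis. A splash guard 130 mm high encloses it: back wall 165 mm off on its +x side, side walls 165 mm off on its +y and -y sides, reaching 50 mm in front of the axis. Its -x side is open: load hooks there. Six hooks, 60 degrees apart; the two nearest the knob carry pails that are clipped on and stay.
- carousel (a joint): turn of the stand, rad, positive anticlockwise from above; at 0 the knob points to the open side (-x of the foot) and hook_1, 2, 3, 4 point +90, +150, -150, -90 degrees anticlockwise from the open side. Turns freely to 6.2 rad each way; light friction (about 2.5 N at the knob) keeps it where it is left.
- crank (a point): middle of the upright round turning knob, 18 mm diameter, 40 mm high (223 to 263 mm above the table), on the stand's top disc (radius 66 mm, top at 223 mm), 55 mm off the axis. The grip blocks of hanging pails end 206 mm above the table.
- hook_1 (a point): seat middle of an empty hook: on the centre line of its level 8 mm bar, 160 mm above the table, 107 mm out from the stand's axis. The bar runs straight out to 131 mm, then its tip turns up 12 mm; a collar of 18 mm diameter ends the seat at 82 mm out. A pail hangs with its wire across the bar and its middle 25 mm below this point.
- hook_2 (a point): seat middle of an empty hook: on the centre line of its level 8 mm bar, 160 mm above the table, 107 mm out from the stand's axis. The bar runs straight out to 131 mm, then its tip turns up 12 mm; a collar of 18 mm diameter ends the seat at 82 mm out. A pail hangs with its wire across the bar and its middle 25 mm below this point.
- hook_3 (a point): seat middle of an empty hook: on the centre line of its level 8 mm bar, 160 mm above the table, 107 mm out from the stand's axis. The bar runs straight out to 131 mm, then its tip turns up 12 mm; a collar of 18 mm diameter ends the seat at 82 mm out. A pail hangs with its wire across the bar and its middle 25 mm below this point.
- hook_4 (a point): seat middle of an empty hook: on the centre line of its level 8 mm bar, 160 mm above the table, 107 mm out from the stand's axis. The bar runs straight out to 131 mm, then its tip turns up 12 mm; a collar of 18 mm diameter ends the seat at 82 mm out. A pail hangs with its wire across the bar and its middle 25 mm below this point.
- cab_door (a joint): door of the white cabinet, rad: 0 shut, up to 1.9 as it swings towards the robot; light friction (about 1 N at the handle), stays where it is left. The cabinet is 140 mm deep, 220 wide, 193 high and roofed, so the door's rack can be reached from above only when the door stands open.
- door_handle (a point): grip point of the door's upright round steel bar, 14 mm diameter, 95 to 185 mm above the table, free above its upper bracket at 133 mm, 45 mm out from the door's outer face. The point is 165 mm above the table. Axes turn with the door: y from the hinge along the door, x the door's inward normal.
- door_hinge (a point): on the door's upright hinge line, the cabinet's front right corner, 165 mm above the table; the bar is 165 mm along the door and 57 mm outwards of it. Door 200 mm wide, top 180 mm above the table. Inside it a steel rack 76 mm deep, floor 33 mm and rim 60 mm above the table, holds two pails 36 mm inwards and 71 and 146 mm along the door.
- pail_1 (a point): middle of a lidded steel garnish pail (four alike, some absent): on its axis, 71 mm above its underside, z up. Body 56 mm diameter, 50 mm high. A fixed 6 mm wire bail stands over it in its y-z plane: clear opening 43 mm wide, 50 mm high above the lid. On the wire's top a black grip block 22 x 22 mm along x and y, 106 to 142 mm above the underside. In the door's rack, by the hinge.
- pail_2 (a point): middle of a lidded steel garnish pail (four alike, some absent): on its axis, 71 mm above its underside, z up. Body 56 mm diameter, 50 mm high. A fixed 6 mm wire bail stands over it in its y-z plane: clear opening 43 mm wide, 50 mm high above the lid. On the wire's top a black grip block 22 x 22 mm along x and y, 106 to 142 mm above the underside. In the door's rack, by the handle.
- pail_3 (a point): middle of a lidded steel garnish pail (four alike, some absent): on its axis, 71 mm above its underside, z up. Body 56 mm diameter, 50 mm high. A fixed 6 mm wire bail stands over it in its y-z plane: clear opening 43 mm wide, 50 mm high above the lid. On the wire's top a black grip block 22 x 22 mm along x and y, 106 to 142 mm above the underside. On the counter.
- pail_4 (a point): middle of a lidded steel garnish pail (four alike, some absent): on its axis, 71 mm above its underside, z up. Body 56 mm diameter, 50 mm high. A fixed 6 mm wire bail stands over it in its y-z plane: clear opening 43 mm wide, 50 mm high above the lid. On the wire's top a black grip block 22 x 22 mm along x and y, 106 to 142 mm above the underside. On the counter.
- pail1: the same pail as pail_1, origin at the centre of its underside; 0.15 to 0.3 kg
- pail2: the same pail as pail_2, origin at the centre of its underside; 0.15 to 0.3 kg
- pail3: the same pail as pail_3, origin at the centre of its underside; 0.15 to 0.3 kg
- pail4: the same pail as pail_4, origin at the centre of its underside; 0.15 to 0.3 kg
- squeeze: bystander, to be left where it is: white plastic bottle, 54 mm diameter, 160 mm high, origin at its foot
- can: bystander, to be left where it is: can with a paper band, 72 mm diameter, 100 mm high, origin at its foot

How it is judged (in metres and radians):
On the way, in this order (a step that is already met when the one before it is completed fails the run):
1. the cabinet door is swung well open (value of joint cab_door above 1.1 rad), for 0.2 s.
2. the pails from the door rack hang on hooks of the stand (((horizontal distance between pail_1 and hook_1 below 0.035 m and z of pail_1 in the frame of hook_1 between -0.038 and -0.012 m) or (horizontal distance between pail_1 and hook_2 below 0.035 m and z of pail_1 in the frame of hook_2 between -0.038 and -0.012 m) or (horizontal distance between pail_1 and hook_3 below 0.035 m and z of pail_1 in the frame of hook_3 between -0.038 and -0.012 m) or (horizontal distance between pail_1 and hook_4 below 0.035 m and z of pail_1 in the frame of hook_4 between -0.038 and -0.012 m)) and ((horizontal distance between pail_2 and hook_1 below 0.035 m and z of pail_2 in the frame of hook_1 between -0.038 and -0.012 m) or (horizontal distance between pail_2 and hook_2 below 0.035 m and z of pail_2 in the frame of hook_2 between -0.038 and -0.012 m) or (horizontal distance between pail_2 and hook_3 below 0.035 m and z of pail_2 in the frame of hook_3 between -0.038 and -0.012 m) or (horizontal distance between pail_2 and hook_4 below 0.035 m and z of pail_2 in the frame of hook_4 between -0.038 and -0.012 m))), for 0.2 s.
At the end, for the whole second after the job is handed in: every pail present hangs at rest by its bail on one of the stand's hooks (its middle within 35 mm, seen from above, of a hook's seat point and 12 to 38 mm below it, tilted under 0.3 rad), the stand is still and the cabinet door is shut (under 0.07 rad) (all of step 2 and angle between each of pail_1, pail_2, pail_3, pail_4's own z axis and vertical below 0.3 rad and linear speed of each of pail1, pail2, pail3, pail4 below 0.06 m/s and ((horizontal distance between pail_3 and hook_1 below 0.035 m and z of pail_3 in the frame of hook_1 between -0.038 and -0.012 m) or (horizontal distance between pail_3 and hook_2 below 0.035 m and z of pail_3 in the frame of hook_2 between -0.038 and -0.012 m) or (horizontal distance between pail_3 and hook_3 below 0.035 m and z of pail_3 in the frame of hook_3 between -0.038 and -0.012 m) or (horizontal distance between pail_3 and hook_4 below 0.035 m and z of pail_3 in the frame of hook_4 between -0.038 and -0.012 m)) and ((horizontal distance between pail_4 and hook_1 below 0.035 m and z of pail_4 in the frame of hook_1 between -0.038 and -0.012 m) or (horizontal distance between pail_4 and hook_2 below 0.035 m and z of pail_4 in the frame of hook_2 between -0.038 and -0.012 m) or (horizontal distance between pail_4 and hook_3 below 0.035 m and z of pail_4 in the frame of hook_3 between -0.038 and -0.012 m) or (horizontal distance between pail_4 and hook_4 below 0.035 m and z of pail_4 in the frame of hook_4 between -0.038 and -0.012 m)) and value of joint cab_door below 0.07 rad and velocity of joint carousel between -0.05 and 0.05 rad/s); the robot touches nothing.
It fails at once if the bottle or the can is pushed more than 40 mm from its place (distance of any of squeeze, can from where it was at the start of the episode above 0.04 m).
Of pail1, pail2, pail3, pail4 only 3 to 4 are there at a start; the rules pass over those that are not, and their reading is None.
At some moment in a run one of pail3, pail4 may be knocked a few centimetres aside while the robot is not near it.
It also fails if it takes over 210 s, if anything falls off the work surface, if the arm or the gripper's body presses on something with over 40 N, if the wrist force passes 120 N, or if a joint passes its speed limit or range.

## Working session

There is one attempt and no reset: what is moved stays moved. The work goes in short steps, Python scripts to look and compute and a shell command to move; the robot and the scene stay as the last step left them, time stands still between calls to the robot, and variables do not carry over. Pictures are saved under pics/ and viewed, and the job is handed in when it is done.

```bash
ls; mkdir -p pics
cat > h.py <<'E'
import numpy as np, cv2
from scipy.spatial.transform import Rotation as R
from plant import get_state, grab_frame, job, models, manip
def save(f,n): cv2.imwrite('pics/'+n+'.png',cv2.cvtColor(f['frame'],cv2.COLOR_RGB2BGR))
def w(f,p): P=np.array(f['pose']); return (P[:3,:3]@np.array(p)+P[:3,3])
def spots(f,name):
    return [(round(d['p'],2),w(f,d['point']).round(0).tolist()) for d in models.spot_point(f,name)]
def proj(f,X):
    P=np.linalg.inv(np.array(f['pose'])); c=P[:3,:3]@np.array(X)+P[:3,3]; k=np.array(f['intrinsics'])@c; return (k[:2]/k[2]).round(0)
E
python3 - <<'E'
from h import *
s=get_state(); print(s)
for n in ['scene','top']:
    f=grab_frame(n); save(f,n+'0'); print(n,np.array(f['pose']).round(2).tolist())
    for t in ['stand','crank','hook_1','door_handle','door_hinge','pail_1','squeeze','can']:
        print(t,spots(f,t))
E
```

```text
pics
{'clock': 0.0, 'joint_positions': array([-1.38528619e+00,  3.81207134e-01,  1.29827602e+00,  4.34167415e-05,
        1.46364646e+00, -2.15295541e-01]), 'dq': array([ 3.89653937e-04,  4.92729471e-04,  1.16012105e-03,  9.68945236e-05,
        1.01276860e-03, -1.56041756e-03]), 'effort': array([-1.35101818e-03, -4.48462415e+01, -2.31272686e+01, -2.41372754e-04,
        4.76958492e-03,  2.35536919e-05]), 'eef_pos': array([ 214.54258664, -506.10895614,  238.70066348]), 'ee_rot': array([-1.3714059 ,  0.90980307, -0.90809196]), 'force': array([-0.21244591, -0.25677836, -0.32264907]), 'torque': array([-0.05225129,  0.0230125 ,  0.02430962]), 'width': 85.12264413938128}
scene [[-0.27, 0.73, -0.63, 1357.46], [0.96, 0.19, -0.19, 193.97], [-0.02, -0.65, -0.76, 1022.92], [0.0, 0.0, 0.0, 1.0]]
stand [(0.82, [554.0, -321.0, 1.0])]
crank [(0.83, [514.0, -280.0, 242.0])]
hook_1 [(0.86, [478.0, -393.0, 159.0]), (0.84, [579.0, -424.0, 162.0]), (0.75, [630.0, -245.0, 162.0]), (0.7, [659.0, -348.0, 161.0])]
door_handle [(0.69, [546.0, 349.0, 168.0])]
door_hinge []
pail_1 [(0.85, [585.0, -41.0, 70.0]
[... 409 characters left out ...]
5], [0.0, 0.0, 0.0, 1.0]]
stand [(0.94, [551.0, -322.0, 2.0]), (0.42, [744.0, 24.0, 2.0])]
crank [(0.87, [508.0, -279.0, 243.0]), (0.43, [474.0, -398.0, 160.0])]
hook_1 [(0.89, [472.0, -397.0, 164.0]), (0.82, [628.0, -245.0, 162.0]), (0.67, [654.0, -350.0, 158.0])]
door_handle [(0.72, [548.0, 352.0, 164.0])]
door_hinge [(0.75, [621.0, 195.0, 171.0])]
pail_1 [(0.84, [584.0, -44.0, 68.0]), (0.76, [473.0, 3.0, 70.0]), (0.66, [481.0, 1.0, -1.0]), (0.65, [578.0, -43.0, -1.0]), (0.59, [625.0, 193.0, 170.0]), (0.55, [646.0, 268.0, 104.0]), (0.55, [645.0, 341.0, 103.0]), (0.48, [643.0, 262.0, 34.0]), (0.35, [640.0, 345.0, 30.0])]
squeeze [(0.89, [744.0, 27.0, 1.0])]
can [(0.65, [716.0, -37.0, 2.0])]
```

View pics/scene0.png

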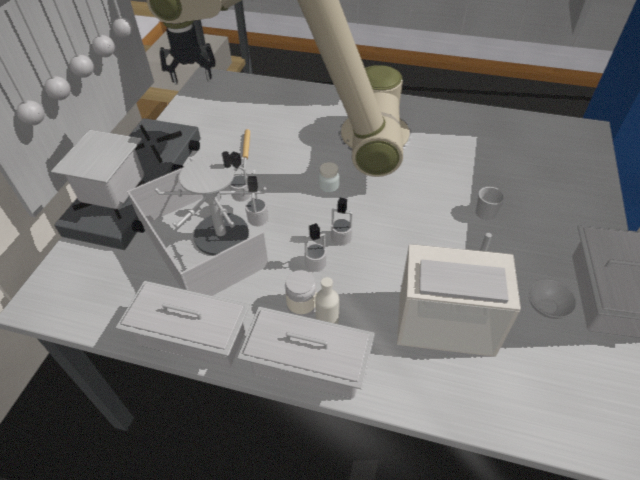

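View pics/top0.png

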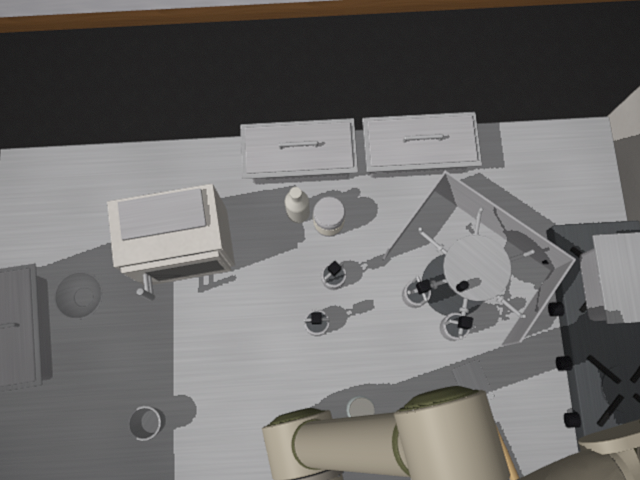

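Found: the shut cabinet with its handle at about (547, 350), pails standing at about (480, 0) and (582, -42), and the stand at (552, -321) with its open side facing about 144° and the knob at about 136°. Next I work out the move to the handle.

```bash
cat >> h.py <<'E'
def pose():
    s=get_state(); Rm=R.from_rotvec(s['ee_rot']).as_matrix(); return s,np.array(s['eef_pos']),Rm
def yaw():
    s,p,Rm=pose(); return np.degrees(np.arctan2(Rm[1,0],Rm[0,0]))
def to(pts):
    """pts: list of (x,y,z,yawdeg) -> tool shifts & turn from present pose"""
    s,p,Rm=pose(); a0=np.degrees(np.arctan2(Rm[1,0],Rm[0,0]))
    print('t',round(s['clock'],2),'pos',p.round(1),'yaw',round(a0,1),'j1,j6',s['joint_positions'][[0,5]].round(2),'w',round(s['width'],1),'F',s['force'].round(1))
    for q in pts:
        d=Rm.T@(np.array(q[:3])-p); t=-np.radians((q[3]-a0+180)%360-180)
        print([round(float(v),1) for v in d],round(float(t),3),'rows>=',int(np.ceil(max(np.linalg.norm(d)/41.7,abs(np.degrees(t))/7.16))))
E
python3 - <<'E'
from h import *
print(pose()[2].round(3))
h=np.array([547,350.5])
to([(400,200,300,6.7-180),(547,350.5,260,6.7-180),(547,350.5,154,6.7-180),(400,200,300,6.7)])
E
```

```text
[[ 0.39  -0.     0.921]
 [-0.921 -0.     0.39 ]
 [ 0.    -1.    -0.   ]]
t 0.9 pos [ 214.6 -506.4  239.3] yaw -67.0 j1,j6 [-1.39 -0.22] w 85.6 F [ 0.  -0.3 -0.4]
[-578.0, -60.7, 446.4] 1.855 rows>= 18
[-659.2, -20.7, 640.4] 1.855 rows>= 23
[-659.2, 85.3, 640.4] 1.855 rows>= 23
[-578.0, -60.7, 446.4] -1.287 rows>= 18
```

```bash
python3 -m handwheel '[[0.5,[-578,-60,446],-1.287],[0.5,[-578,-60,446],-1.287],[0.5,[-578,-60,446],-1.287],[0.5,[-578,-60,446],-1.287],[0.5,[-578,-60,446],-1.287],[0.5,[-578,-60,446],-1.287],[0.5,[-578,-60,446],-1.287],[0.5,[-578,-60,446],-1.287],[0.5,[-578,-60,446],-1.287],[0.5,[-578,-60,446],-1.287],[0.5,[-578,-60,446],-1.287],[0.5,[-578,-60,446],-1.287],[0.5,[-578,-60,446],-1.287],[0.5,[-578,-60,446],-1.287],[0.5,[-578,-60,446],-1.287],[0.5,[-578,-60,446],-1.287],[0.5,[-578,-60,446],-1.287],[0.5,[-578,-60,446],-1.287],[0.5,[-578,-60,446],-1.287]]'
python3 - <<'E'
from h import *
for n in ['scene','top']:
    f=grab_frame(n); save(f,n+'1')
    for t in ['stand','crank','hook_1','door_handle','door_hinge']:
        print(t,spots(f,t))
to([(547,350.5,230,6.7),(547,350.5,154,6.7)])
E
```

```text
clock: 2.48
eef_pos: [400.2, 203.4, 299.3]
ee_rot: [-1.568, -0.096, 0.095]
force: [-0.1, -0.4, -0.2]
width: 42.7
stand [(0.79, [553.0, -317.0, -0.0]), (0.68, [747.0, 31.0, -3.0])]
crank [(0.76, [515.0, -279.0, 244.0])]
hook_1 [(0.9, [474.0, -393.0, 159.0]), (0.81, [628.0, -247.0, 163.0]), (0.66, [581.0, -424.0, 163.0])]
door_handle [(0.46, [547.0, 347.0, 166.0])]
door_hinge [(0.31, [656.0, -345.0, 162.0])]
stand [(0.68, [548.0, -321.0, 1.0])]
crank [(0.69, [507.0, -278.0, 244.0])]
hook_1 [(0.81, [577.0, -420.0, 158.0]), (0.72, [653.0, -351.0, 161.0]), (0.62, [474.0, -401.0, 161.0])]
door_handle [(0.83, [545.0, 351.0, 164.0]), (0.3, [621.0, 192.0, 169.0])]
door_hinge [(0.8, [622.0, 194.0, 168.0])]
t 3.08 pos [399.8 199.5 299.4] yaw 6.7 j1,j6 [0.2  0.08] w 42.7 F [-0.7  0.2  0.4]
[163.8, 69.4, 132.9] -0.001 rows>= 6
[163.7, 145.4, 132.9] -0.001 rows>= 7
```

View pics/top1.png

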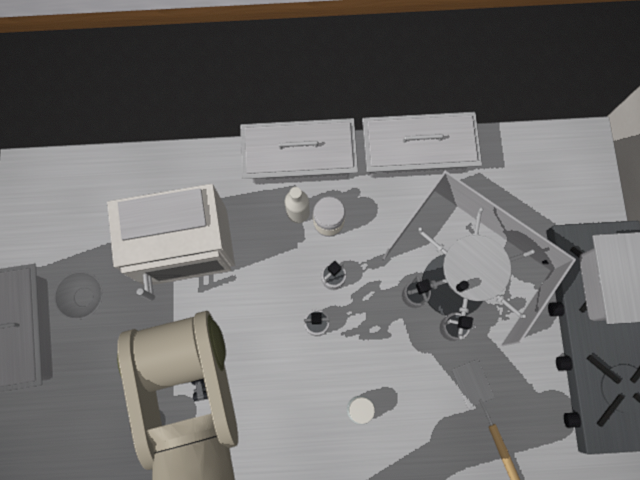

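The handle shows at pixel (145, 288) in the top view, and the gripper hovers in front of the cabinet. I'll go above the bar and then down over it.

```bash
python3 -m handwheel '[[0.5,[163,69,133],0],[0.5,[163,69,133],0],[0.5,[163,69,133],0],[0.5,[163,69,133],0],[0.5,[163,69,133],0],[0.5,[163,69,133],0],[0.5,[163,69,133],0],[0.5,[163,107,133],0],[0.5,[163,145,133],0],[0.5,[163,145,133],0],[0.5,[163,145,133],0]]'
python3 - <<'E'
from h import *
f=grab_frame('scene'); save(f,'scene2')
to([])
import cv2
c=f['frame'][200:360,380:580]; cv2.imwrite('pics/s2c.png',cv2.resize(cv2.cvtColor(c,cv2.COLOR_RGB2BGR),None,fx=3.5,fy=3.5))
E
```

```text
clock: 4.0
eef_pos: [545.4, 350.2, 154.4]
ee_rot: [-1.57, -0.09, 0.094]
force: [0.1, 0.1, 0.1]
width: 42.7
t 4.05 pos [546.5 350.7 156.6] yaw 6.7 j1,j6 [0.39 0.27] w 42.7 F [-0.5  0.2  2.5]
```

View pics/s2c.png

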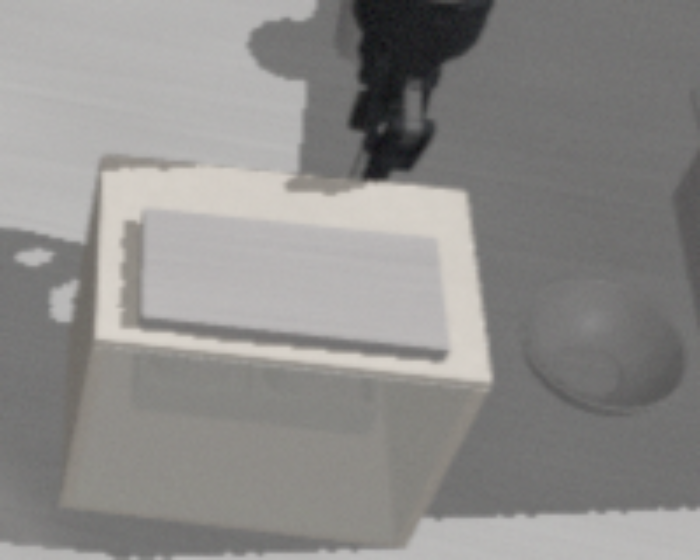

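```bash
python3 -m handwheel '[[0.27,[0,0,0],0],[0.27,[0,0,0],0],[0.27,[0,0,0],0],[0.27,[0,0,0],0]]'
python3 - <<'E'
from h import *
H=np.array([622,194.]);s,p,Rm=pose();v=p[:2]-H;r=np.linalg.norm(v);a=np.arctan2(v[1],v[0]);print(r,np.degrees(a))
to([(*(H+r*np.array([np.cos(a+t),np.sin(a+t)])),155,6.7+np.degrees(t)) for t in np.radians(np.arange(10,91,10))])
E
```

```text
clock: 4.38
eef_pos: [546.3, 351.0, 155.6]
ee_rot: [-1.568, -0.093, 0.09]
force: [0.1, 0.5, 0.2]
width: 23.2
174.29311120348495 115.7273297839847
t 4.38 pos [546.3 351.  155.6] yaw 6.7 j1,j6 [0.39 0.27] w 23.2 F [0.1 0.5 0.2]
[-27.8, 0.5, -12.4] -0.174 rows>= 2
[-52.9, 0.5, -29.4] -0.349 rows>= 3
[-74.8, 0.4, -50.5] -0.524 rows>= 5
[-92.6, 0.4, -75.1] -0.698 rows>= 6
[-105.9, 0.3, -102.4] -0.873 rows>= 7
[-114.3, 0.3, -131.6] -1.047 rows>= 9
[-117.5, 0.3, -161.8] -1.222 rows>= 10
[-115.3, 0.3, -192.1] -1.396 rows>= 12
[-108.0, 0.3, -221.6] -1.571 rows>= 13
```

```bash
python3 -m handwheel '[[0.27,[-14,0,-5.5],-0.087],[0.27,[-28,0,-12.4],-0.174],[0.27,[-41,0,-20.5],-0.262],[0.27,[-53,0,-29.4],-0.349],[0.27,[-64.5,0,-39.5],-0.436],[0.27,[-75,0,-50.5],-0.524],[0.27,[-84.5,0,-62.5],-0.611],[0.27,[-92.6,0,-75],-0.698],[0.27,[-100,0,-88.5],-0.785],[0.27,[-106,0,-102.4],-0.873],[0.27,[-111,0,-117],-0.96],[0.27,[-114.3,0,-131.6],-1.047],[0.27,[-116.5,0,-146.5],-1.134],[0.27,[-117.5,0,-162],-1.222],[0.27,[-117,0,-177],-1.309],[0.27,[-115.3,0,-192],-1.396],[0.27,[-112,0,-207],-1.484],[0.27,[-112,0,-207],-1.484]]'
python3 - <<'E'
from h import *
for n in ['scene','top']:
    f=grab_frame(n); save(f,n+'3')
    for t in ['door_handle','door_hinge','pail_1']: print(t,spots(f,t))
to([])
E
```

```text
clock: 5.88
eef_pos: [459.9, 130.6, 154.8]
ee_rot: [-1.195, -1.233, 1.232]
force: [1.1, 0.0, -0.1]
width: 23.0
door_handle [(0.65, [462.0, 122.0, 166.0]), (0.63, [555.0, 223.0, 106.0]), (0.55, [552.0, -320.0, 0.0])]
door_hinge [(0.83, [623.0, 197.0, 167.0])]
pail_1 [(0.95, [582.0, -42.0, 69.0]), (0.88, [477.0, 6.0, 72.0]), (0.88, [580.0, -40.0, 2.0]), (0.8, [476.0, 224.0, 35.0]), (0.76, [480.0, -2.0, -1.0]), (0.71, [553.0, 220.0, 104.0]), (0.59, [478.0, 225.0, 104.0])]
door_handle []
door_hinge [(0.6, [621.0, 198.0, 170.0]), (0.29, [715.0, -39.0, 2.0])]
pail_1 [(0.73, [475.0, 1.0, 73.0]), (0.68, [480.0, 4.0, 0.0]), (0.64, [543.0, 222.0, 31.0]), (0.62, [584.0, -43.0, 73.0]), (0.59, [576.0, -43.0, -2.0]), (0.5, [546.0, 226.0, 107.0])]
t 6.28 pos [458.8 132.8 154.4] yaw 91.7 j1,j6 [ 0.03 -1.57] w 23.1 F [-0.2 -0.3  0.3]
```

View pics/top3.png

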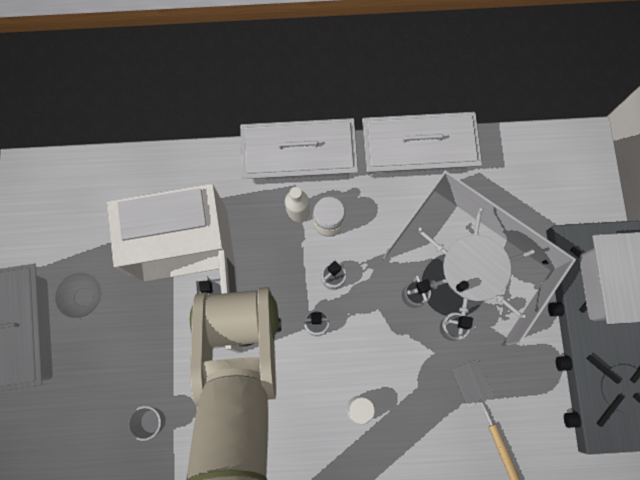

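View pics/scene3.png

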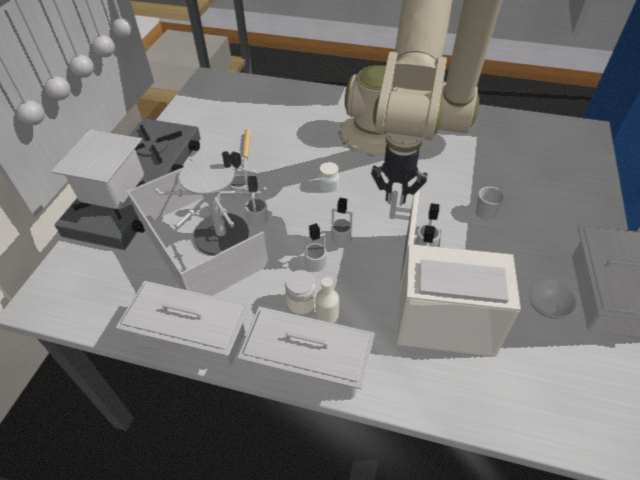

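The door stands well open with both pails in the rack (top view, one at (205, 287)). I'll raise the gripper, and get the guard's orientation from its corner pixels.

```bash
python3 -m handwheel '[[0.27,[0,-40,0],0],[0.27,[0,-80,0],0],[0.5,[0,-120,0],0],[0.5,[0,-150,0],0],[0.5,[0,-150,0],0]]'
python3 - <<'E'
from h import *
fs={n:grab_frame(n) for n in ['scene','top']}
def un(f,px,z):
    K=np.array(f['intrinsics']);P=np.array(f['pose']);d=P[:3,:3]@np.linalg.solve(K,[px[0],px[1],1]);o=P[:3,3];return (o+d*(z-o[2])/d[2]).round(1)
f=fs['top']; cs=[un(f,c,130) for c in [(446,175),(575,260),(386,256),(520,343)]];print([c.tolist() for c in cs])
for i,j in [(0,1),(0,2),(1,3)]:
    v=cs[j]-cs[i];print(np.linalg.norm(v),np.degrees(np.arctan2(v[1],v[0])))
for n,f in fs.items():
    save(f,n+'4')
    for t in ['door_handle','door_hinge','pail_1','crank','stand','hook_1']: print(n,t,spots(f,t))
cv2.imwrite('pics/s4c.png',cv2.resize(cv2.cvtColor(fs['scene']['frame'][180:300,280:480],cv2.COLOR_RGB2BGR),None,fx=4,fy=4))
cv2.imwrite('pics/t4c.png',cv2.resize(cv2.cvtColor(fs['top']['frame'][230:380,190:390],cv2.COLOR_RGB2BGR),None,fx=4,fy=4))
to([])
E
```

```text
clock: 6.7
eef_pos: [460.4, 132.8, 310.3]
ee_rot: [-1.202, -1.24, 1.226]
force: [0.4, -0.6, 0.3]
width: 42.7
[[772.4, -300.1, 130.0], [568.1, -553.5, 130.0], [599.5, -154.3, 130.0], [402.0, -414.4, 130.0]]
325.4996927801929 -128.87698246503368
226.16818962886887 139.86033705961117
216.65184051837642 140.05560009367105
scene door_handle [(0.86, [461.0, 126.0, 167.0])]
scene door_hinge [(0.9, [624.0, 195.0, 168.0])]
scene pail_1 [(0.94, [582.0, -40.0, 4.0]), (0.92, [481.0, 227.0, 103.0]), (0.84, [582.0, -41.0, 70.0]), (0.78, [477.0, 1.0, 72.0]), (0.69, [476.0, 225.0, 32.0]), (0.67, [555.0, 222.0, 106.0]), (0.65, [475.0, -0.0, -0.0])]
scene crank [(0.67, [515.0, -279.0, 246.0])]
scene stand [(0.74, [551.0, -323.0, -1.0]), (0.7, [584.0, -44.0, -0.0]), (0.61, [478.0, 225.0, 32.0]), (0.15, [659.0, -346.0, 159.0])]
scene hook_1 [(0.97, [630.0, -243.0, 163.0]), (0.94, [579.0, -424.0, 164.0]), (0.9, [477.0, -396.0, 160.0]), (0.6, [656.0, -350.0, 158.0]), (0.41, [478.0, 228.0, 34.0])]
top door_handle []
top door_hinge [(0.88, [624.0, 197.0, 168.0])]
top pail_1 [(0.92, [582.0, -43.0, 73.0]), (0.82, [479.0, 2.0, 2.0]), (0.73, [578.0, -43.0, -1.0]), (0.71, [475.0, -0.0, 71.0]), (0.45, [473.0, 229.0, 31.0])]
top crank [(0.58, [509.0, -279.0, 245.0]), (0.26, [477.0, 2.0, 3.0])]
top stand [(0.87, [550.0, -318.0, 0.0]), (0.24, [575.0, -423.0, 159.0])]
top hook_1 [(0.97, [625.0, -242.0, 162.0]), (0.94, [651.0, -349.0, 160.0]), (0.87, [576.0, -425.0, 160.0]), (0.72, [470.0, -399.0, 160.0])]
t 7.4 pos [459.  132.3 304.2] yaw 91.7 j1,j6 [ 0.03 -1.57] w 42.7 F [-0.3 -0.1  0.3]
```

View pics/s4c.png

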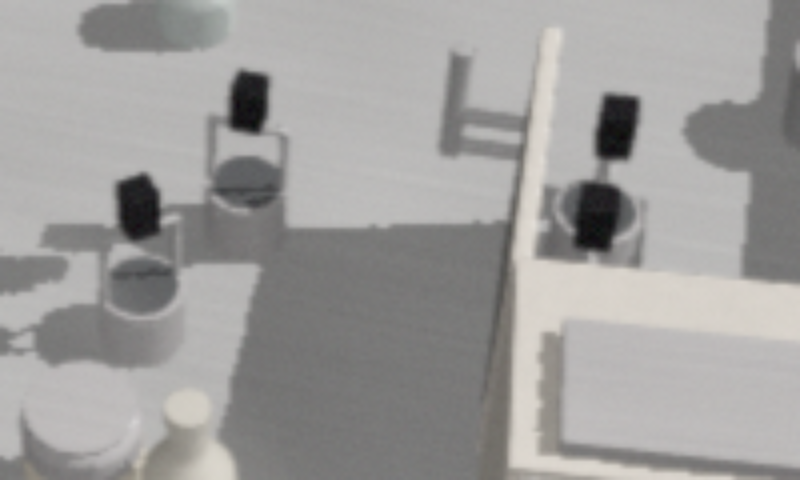

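View pics/t4c.png

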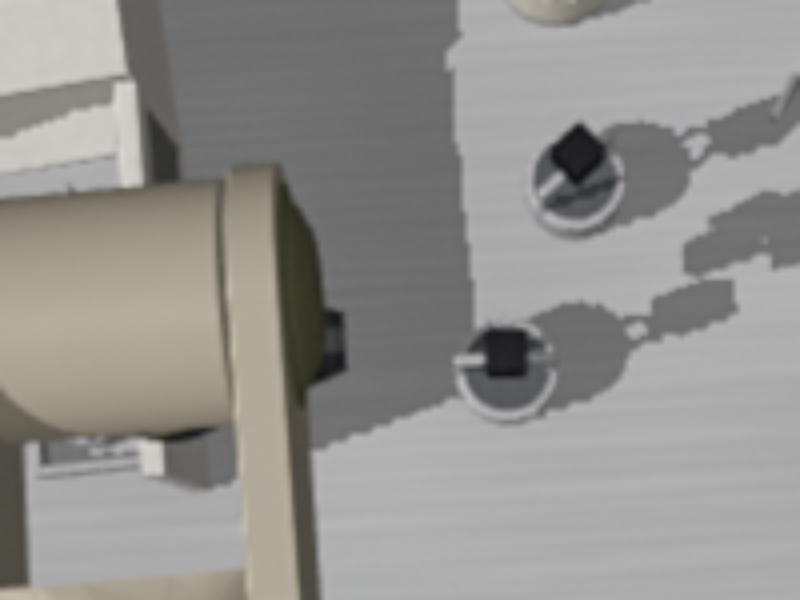

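The block of the pail at about (582, -42) is rotated: its wire runs at about 128° world. The other counter pail's wire runs at about 90°, and the rack pails' wires run along the door. Next is the knob.

Run:
```python
from h import *
to([(512.5,-281,300,44.5),(512.5,-281,240,44.5)])
```

```text
t 7.4 pos [459.  132.3 304.2] yaw 91.7 j1,j6 [ 0.03 -1.57] w 42.7 F [-0.3 -0.1  0.3]
[-414.7, 4.2, -41.0] 0.824 rows>= 10
[-414.7, 64.2, -41.0] 0.824 rows>= 11
```

```bash
python3 -m handwheel '[[0.5,[-415,4,-41],0.824],[0.5,[-415,4,-41],0.824],[0.5,[-415,4,-41],0.824],[0.5,[-415,4,-41],0.824],[0.5,[-415,4,-41],0.824],[0.5,[-415,4,-41],0.824],[0.5,[-415,4,-41],0.824],[0.5,[-415,4,-41],0.824],[0.5,[-415,4,-41],0.824],[0.5,[-415,4,-41],0.824],[0.5,[-415,4,-41],0.824],[0.5,[-415,4,-41],0.824],[0.5,[-415,4,-41],0.824],[0.5,[-415,4,-41],0.824]]'
python3 - <<'E'
from h import *
for n in ['top','scene']:
    f=grab_frame(n); save(f,n+'5'); print(spots(f,'crank'),spots(f,'pail_1'))
    print(proj(f,(512.5,-281,263)))
    u=proj(f,(512.5,-281,263)).astype(int)
    cv2.imwrite('pics/%s5c.png'%n,cv2.resize(cv2.cvtColor(f['frame'][max(0,u[1]-70):u[1]+80,u[0]-100:u[0]+100],cv2.COLOR_RGB2BGR),None,fx=4,fy=4))
to([(512.5,-281,240,44.5)])
E
```

```text
clock: 8.57
eef_pos: [512.6, -280.2, 300.7]
ee_rot: [-1.484, -0.609, 0.608]
force: [0.5, -0.4, 0.4]
width: 42.8
[(0.75, [478.0, 226.0, 104.0]), (0.73, [508.0, -281.0, 245.0]), (0.6, [550.0, -321.0, 4.0]), (0.52, [623.0, 195.0, 171.0])] [(0.94, [584.0, -44.0, 72.0]), (0.87, [548.0, 225.0, 105.0]), (0.85, [481.0, 227.0, 105.0]), (0.83, [548.0, 218.0, 31.0]), (0.82, [475.0, 2.0, 72.0]), (0.7, [474.0, 228.0, 31.0]), (0.6, [581.0, -43.0, -3.0]), (0.56, [478.0, 2.0, -2.0])]
[464. 283.]
[(0.85, [513.0, -279.0, 243.0])] [(0.93, [580.0, -45.0, 3.0]), (0.84, [477.0, 0.0, -2.0]), (0.82, [581.0, -42.0, 67.0]), (0.79, [480.0, 3.0, 71.0]), (0.75, [480.0, 224.0, 33.0]), (0.66, [552.0, 227.0, 105.0]), (0.6, [479.0, -394.0, 159.0]), (0.58, [480.0, 224.0, 105.0])]
[225. 153.]
t 8.87 pos [ 512.6 -280.7  300.6] yaw 44.6 j1,j6 [-0.7  -1.48] w 42.5 F [ 0.7 -0.6  0.4]
[-0.3, 60.6, -0.1] 0.001 rows>= 2
```

View pics/scene5c.png

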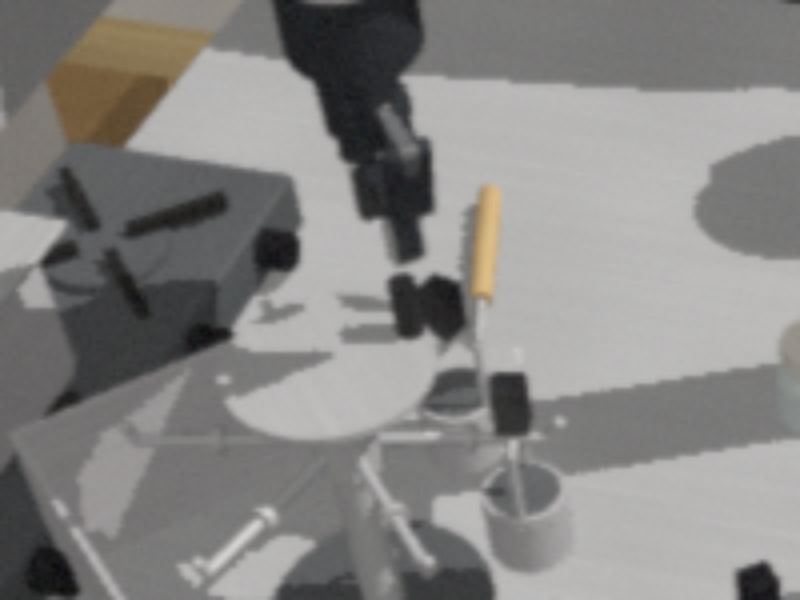

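```bash
python3 -m handwheel '[[0.5,[0,30,0],0],[0.5,[0,60,0],0],[0.27,[0,60,0],0],[0.27,[0,60,0],0],[0.27,[0,60,0],0],[0.27,[0,60,0],0]]'
python3 - <<'E'
from h import *
S=np.array([551,-320.5]);s,p,Rm=pose();v=p[:2]-S;r=55;a=134.5;print(np.linalg.norm(v),np.degrees(np.arctan2(v[1],v[0])))
to([(*(S+r*np.array([np.cos(t),np.sin(t)])),240,t-90) for t in []]+[(*(S+r*np.array([np.cos(np.radians(t)),np.sin(np.radians(t))])),240,t-90) for t in [134.5,128,121.5,115,108.5,102,95.5,89,82.5,76,69.5,63,56.5,50,47]])
E
```

```text
clock: 9.37
eef_pos: [513.1, -281.7, 242.5]
ee_rot: [-1.487, -0.609, 0.606]
force: [-0.5, -0.9, 0.4]
width: 23.2
54.208207821265155 134.31625475176807
t 9.37 pos [ 513.1 -281.7  242.5] yaw 44.5 j1,j6 [-0.7  -1.48] w 23.2 F [-0.5 -0.9  0.4]
[-0.2, 2.5, 0.8] 0.0 rows>= 1
[6.1, 2.5, 0.4] 0.114 rows>= 1
[12.2, 2.5, -0.6] 0.227 rows>= 2
[18.2, 2.5, -2.4] 0.341 rows>= 3
[23.9, 2.5, -4.8] 0.454 rows>= 4
[29.4, 2.5, -7.8] 0.568 rows>= 5
[34.4, 2.5, -11.5] 0.681 rows>= 6
[39.0, 2.5, -15.7] 0.795 rows>= 7
[43.2, 2.6, -20.4] 0.908 rows>= 8
[46.7, 2.6, -25.5] 1.021 rows>= 9
[49.7, 2.6, -31.0] 1.135 rows>= 10
[52.0, 2.6, -36.8] 1.248 rows>= 10
[53.6, 2.6, -42.8] 1.362 rows>= 11
[54.6, 2.7, -49.0] 1.475 rows>= 12
[54.7, 2.7, -51.8] 1.528 rows>= 13
```

```bash
python3 -m handwheel '[[0.27,[6,0,0],0.114],[0.27,[12,0,-1],0.227],[0.27,[18,0,-2.5],0.341],[0.27,[24,0,-5],0.454],[0.27,[29.5,0,-8],0.568],[0.27,[34.5,0,-11.5],0.681],[0.27,[39,0,-15.7],0.795],[0.27,[43,0,-20.4],0.908],[0.27,[46.7,0,-25.5],1.021],[0.27,[49.7,0,-31],1.135],[0.27,[52,0,-36.8],1.248],[0.27,[53.6,0,-42.8],1.362],[0.27,[54.6,0,-49],1.475],[0.27,[54.7,0,-51.8],1.528],[0.27,[54.7,0,-51.8],1.528]]'
python3 -m handwheel '[[0.5,[0,0,0],0],[0.5,[0,-40,0],0],[0.5,[0,-60,0],0],[0.5,[0,-60,0],0]]'
python3 - <<'E'
from h import *
for n in ['top','scene']:
    f=grab_frame(n); save(f,n+'6'); print(spots(f,'crank'),spots(f,'hook_1'))
to([(549,224,260,5),(549,224,156,5)])
E
```

```text
clock: 10.62
eef_pos: [588.5, -280.4, 241.7]
ee_rot: [-1.49, 0.587, -0.591]
force: [0.0, -0.6, 0.5]
width: 23.2
clock: 10.95
eef_pos: [588.6, -280.3, 306.4]
ee_rot: [-1.493, 0.578, -0.594]
force: [0.5, -0.3, 1.4]
width: 42.6
[(0.65, [584.0, -278.0, 244.0])] [(0.91, [526.0, -428.0, 161.0]), (0.59, [448.0, -352.0, 154.0]), (0.2, [624.0, 194.0, 168.0])]
[(0.91, [588.0, -278.0, 245.0])] [(0.92, [633.0, -389.0, 161.0]), (0.68, [531.0, -422.0, 161.0]), (0.65, [451.0, -350.0, 161.0]), (0.63, [473.0, -246.0, 160.0])]
t 11.25 pos [ 587.6 -279.7  299.2] yaw -43.0 j1,j6 [-0.63  0.12] w 42.5 F [-0.1 -0.5 -0.4]
[-371.7, 39.9, 342.1] -0.838 rows>= 13
[-371.5, 143.9, 342.1] -0.838 rows>= 13
```

View pics/top6.png

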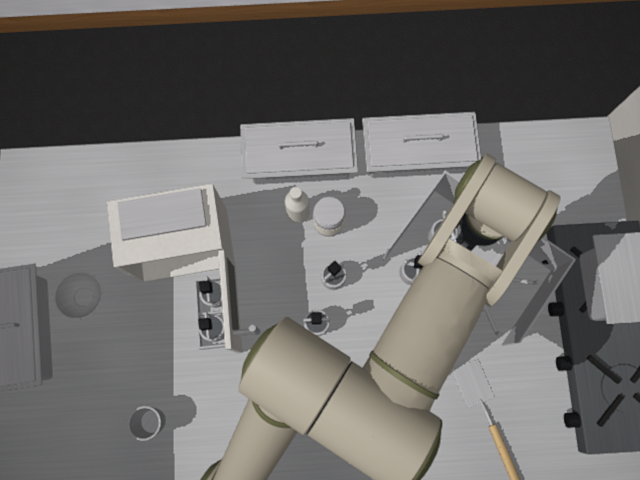

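```bash
python3 - <<'E'
from h import *
to([(478.5,226,275,5),(478.5,226,155,5)])
E
python3 -m handwheel '[[0.5,[-430,-20,300],-0.838],[0.5,[-430,0,300],-0.838],[0.5,[-430,0,300],-0.838],[0.5,[-430,0,300],-0.838],[0.5,[-430,0,300],-0.838],[0.5,[-430,0,300],-0.838],[0.5,[-430,0,300],-0.838],[0.5,[-430,0,300],-0.838],[0.5,[-430,0,300],-0.838],[0.5,[-430,0,300],-0.838],[0.5,[-430,0,300],-0.838],[0.5,[-430,0,300],-0.838],[0.5,[-430,0,300],-0.838],[0.5,[-430,0,300],-0.838]]'
python3 - <<'E'
from h import *
for n in ['top','scene']:
    f=grab_frame(n); save(f,n+'7'); print(spots(f,'crank'),spots(f,'hook_1'),spots(f,'pail_1'))
    u=proj(f,(478,226,150)).astype(int)
    cv2.imwrite('pics/%s7c.png'%n,cv2.resize(cv2.cvtColor(f['frame'][u[1]-70:u[1]+80,u[0]-100:u[0]+100],cv2.COLOR_RGB2BGR),None,fx=4,fy=4))
to([(478.5,226,155,5)])
E
```

```text
t 11.25 pos [ 587.6 -279.7  299.2] yaw -43.0 j1,j6 [-0.63  0.12] w 42.5 F [-0.1 -0.5 -0.4]
[-424.7, 25.0, 295.4] -0.838 rows>= 13
[-424.4, 145.0, 295.5] -0.838 rows>= 13
clock: 12.42
eef_pos: [476.5, 236.7, 299.7]
ee_rot: [-1.569, -0.072, 0.074]
force: [-0.7, -0.2, 0.3]
width: 42.4
[(0.83, [581.0, -275.0, 243.0])] [(0.97, [526.0, -424.0, 160.0]), (0.86, [449.0, -352.0, 157.0]), (0.75, [472.0, -248.0, 161.0]), (0.74, [630.0, -391.0, 164.0])] [(0.8, [580.0, -40.0, 1.0]), (0.79, [478.0, 1.0, -0.0]), (0.73, [545.0, 219.0, 33.0]), (0.71, [546.0, 226.0, 107.0]), (0.7, [586.0, -42.0, 73.0]), (0.69, [479.0, 225.0, 102.0]), (0.63, [474.0, 229.0, 33.0]), (0.6, [478.0, 3.0, 71.0])]
[(0.78, [592.0, -276.0, 244.0])] [(0.93, [475.0, -247.0, 158.0]), (0.87, [451.0, -353.0, 163.0]), (0.78, [632.0, -392.0, 160.0]), (0.75, [531.0, -423.0, 163.0])] [(0.97, [582.0, -40.0, 68.0]), (0.96, [478.0, 3.0, 70.0]), (0.91, [475.0, 0.0, -0.0]), (0.88, [577.0, -39.0, 2.0]), (0.86, [479.0, 227.0, 103.0]), (0.79, [480.0, 226.0, 31.0]), (0.77, [555.0, 221.0, 106.0]), (0.35, [632.0, -392.0, 161.0]), (0.28, [623.0, 195.0, 165.0])]
t 12.82 pos [478.6 231.9 300.3] yaw 4.9 j1,j6 [0.23 0.14] w 42.6 F [-0.1  0.6  0.8]
[-0.6, 145.3, -5.9] -0.002 rows>= 4
```

View pics/scene7c.png

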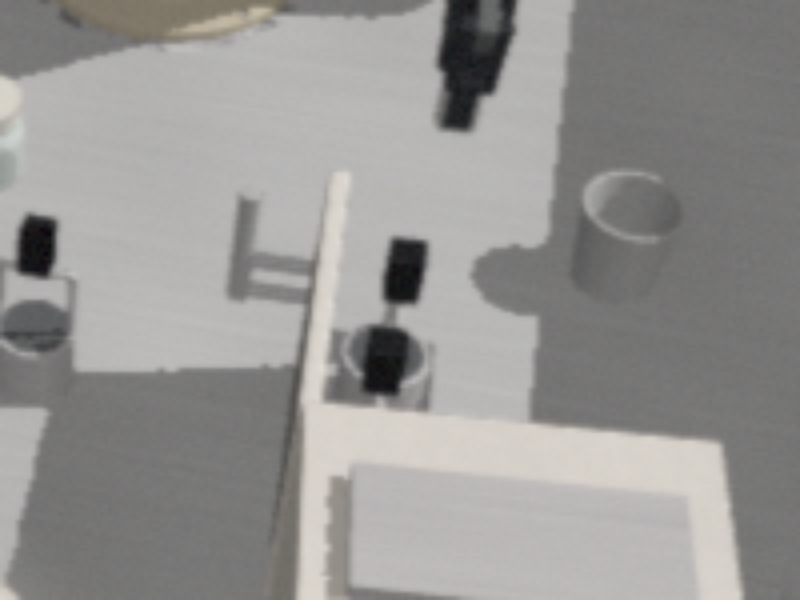

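View pics/top7.png

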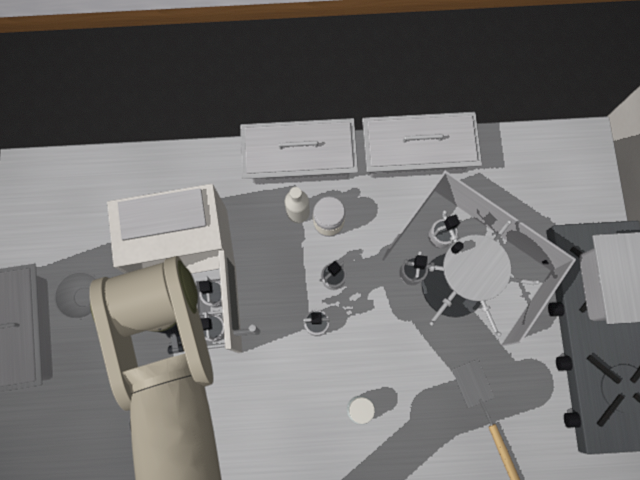

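Run:
```python
import cv2
a=cv2.imread('pics/top7.png')[255:355,180:280]; b=cv2.imread('pics/top7.png')[250:350,290:390]
cv2.imwrite('pics/t7z.png',cv2.resize(cv2.hconcat([a,b]),None,fx=4,fy=4,interpolation=cv2.INTER_CUBIC))
```

```text
(no output)
```

View pics/t7z.png

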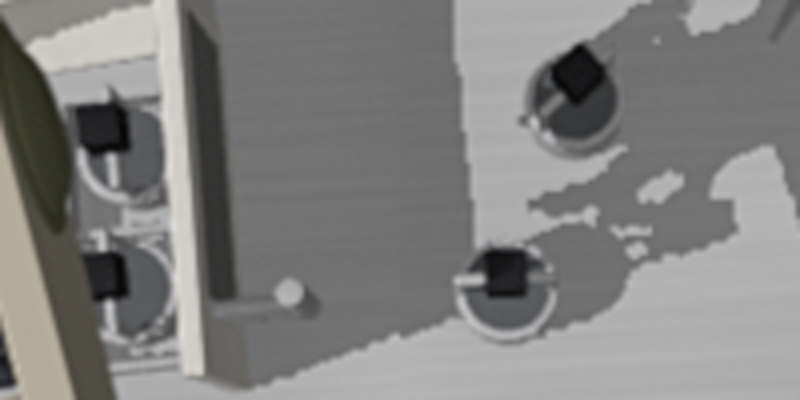

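The rack wires run along the door, so I'll grasp with the jaws along it. Descending.

```bash
python3 -m handwheel '[[0.5,[0,40,-6],0],[0.5,[0,80,-6],0],[0.5,[0,120,-6],0],[0.5,[0,145,-6],0],[0.5,[0,145,-6],0],[0,[0,145,-6],0],[0,[0,145,-6],0],[0,[0,145,-6],0],[0,[0,145,-6],0],[0,[0,145,-6],0]]'
python3 -m handwheel '[[0,[0,-20,0],0],[0,[0,-50,0],0],[0,[0,-90,0],0],[0,[0,-130,0],0],[0,[0,-170,0],0],[0,[0,-190,0],0],[0,[0,-190,0],0]]'
python3 - <<'E'
from h import *
S=np.array([551.5,-319.8])
def P(r,z,phi=138): return (*(S+r*np.array([np.cos(np.radians(phi)),np.sin(np.radians(phi))])),z,phi-90)
for n in ['scene','top']:
    f=grab_frame(n); save(f,n+'8'); print(spots(f,'pail_1'))
to([(400,-60,345,48),P(190,330),P(190,212),P(107,212),P(107,186)])
E
```

```text
clock: 13.65
eef_pos: [479.4, 227.0, 157.0]
ee_rot: [-1.569, -0.071, 0.066]
force: [-1.3, -1.0, 6.2]
width: 21.2
clock: 14.23
eef_pos: [479.5, 227.1, 350.6]
ee_rot: [-1.568, -0.076, 0.061]
force: [-0.2, 0.4, -2.9]
width: 20.8
[(0.96, [475.0, -0.0, -0.0]), (0.92, [582.0, -39.0, 1.0]), (0.82, [479.0, 3.0, 69.0]), (0.78, [477.0, 227.0, 224.0]), (0.73, [581.0, -40.0, 70.0]), (0.67, [557.0, 224.0, 104.0]), (0.59, [478.0, 226.0, 299.0])]
[(0.93, [546.0, 219.0, 33.0]), (0.76, [581.0, -42.0, 70.0]), (0.73, [478.0, 1.0, -2.0]), (0.71, [474.0, 233.0, 217.0]), (0.66, [474.0, -0.0, 72.0]), (0.64, [478.0, 225.0, 292.0]), (0.63, [578.0, -43.0, 1.0]), (0.61, [548.0, 227.0, 105.0])]
t 14.43 pos [478.2 226.8 343.5] yaw 5.0 j1,j6 [0.22 0.13] w 21.0 F [ 0.2 -0.3 -1.8]
[-102.9, -1.0, -278.9] -0.751 rows>= 8
[-104.1, 14.1, -411.9] -0.751 rows>= 11
[-103.7, 132.1, -411.9] -0.751 rows>= 11
[-47.1, 131.9, -472.6] -0.751 rows>= 12
[-47.0, 157.9, -472.5] -0.751 rows>= 13
```

View pics/scene8.png

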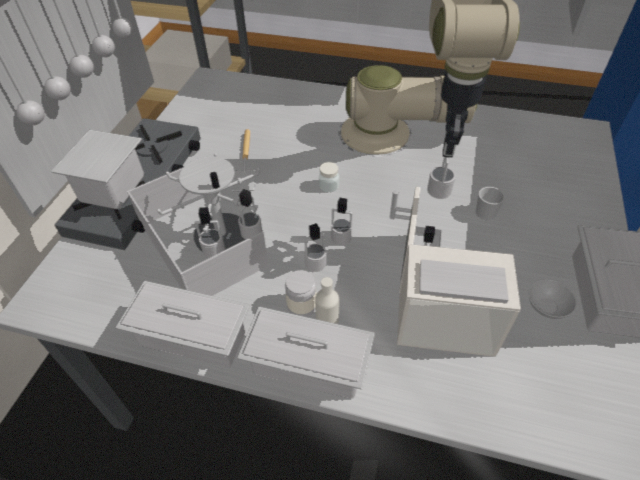

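The pail hangs in the gripper (scene at (442, 180)) and the middle one is still in the rack. I'll carry it to a point outside hook_1, then stop and check there.

```bash
python3 -m handwheel '[[0,[-40,0,-100],-0.2],[0,[-103,0,-279],-0.75],[0,[-103,0,-279],-0.75],[0,[-103,0,-279],-0.75],[0,[-103,0,-279],-0.75],[0,[-103,0,-279],-0.75],[0,[-103,0,-279],-0.75],[0,[-104,14,-412],-0.75],[0,[-104,14,-412],-0.75],[0,[-104,14,-412],-0.75],[0,[-104,14,-412],-0.75],[0,[-104,14,-412],-0.75],[0,[-104,50,-412],-0.75],[0,[-104,90,-412],-0.75],[0,[-104,131,-412],-0.75],[0,[-104,131,-412],-0.75],[0,[-104,131,-412],-0.75]]'
python3 - <<'E'
from h import *
S=np.array([551.5,-319.8])
def P(r,z,phi=138): return (*(S+r*np.array([np.cos(np.radians(phi)),np.sin(np.radians(phi))])),z,phi-90)
for n in ['scene','top']:
    f=grab_frame(n); save(f,n+'9'); print(spots(f,'pail_1'),spots(f,'hook_1'))
    u=proj(f,(450,-240,150)).astype(int);print(u)
    cv2.imwrite('pics/%s9c.png'%n,cv2.resize(cv2.cvtColor(f['frame'][u[1]-70:u[1]+80,u[0]-100:u[0]+100],cv2.COLOR_RGB2BGR),None,fx=4,fy=4))
to([P(107,212),P(107,186)])
E
```

```text
clock: 15.85
eef_pos: [410.3, -192.0, 213.4]
ee_rot: [-1.465, -0.652, 0.655]
force: [0.5, 0.1, -1.4]
width: 20.9
[(0.94, [582.0, -43.0, 69.0]), (0.89, [407.0, -191.0, 90.0]), (0.8, [411.0, -192.0, 160.0]), (0.71, [480.0, 1.0, 71.0]), (0.67, [579.0, -42.0, -1.0]), (0.67, [477.0, -1.0, 0.0]), (0.51, [626.0, 195.0, 166.0]), (0.48, [558.0, 223.0, 106.0])] [(0.81, [473.0, -244.0, 159.0]), (0.8, [633.0, -392.0, 161.0]), (0.74, [529.0, -423.0, 162.0]), (0.68, [449.0, -355.0, 160.0])]
[255 175]
[(0.85, [547.0, 226.0, 106.0]), (0.73, [473.0, -0.0, 70.0]), (0.65, [477.0, -0.0, 1.0]), (0.64, [584.0, -44.0, 70.0]), (0.64, [580.0, -43.0, -2.0]), (0.62, [546.0, 221.0, 30.0]), (0.52, [406.0, -193.0, 88.0]), (0.47, [413.0, -193.0, 163.0])] [(0.84, [627.0, -387.0, 160.0]), (0.7, [524.0, -425.0, 163.0]), (0.66, [445.0, -355.0, 159.0]), (0.17, [743.0, 26.0, -0.0])]
[435 324]
t 16.15 pos [ 411.5 -193.   215.9] yaw 48.0 j1,j6 [-0.7  -1.54] w 20.4 F [-0.7 -0.3 -2.6]
[-0.5, 4.2, -81.9] -0.001 rows>= 2
[-0.5, 30.2, -81.8] -0.001 rows>= 3
```

View pics/scene9c.png

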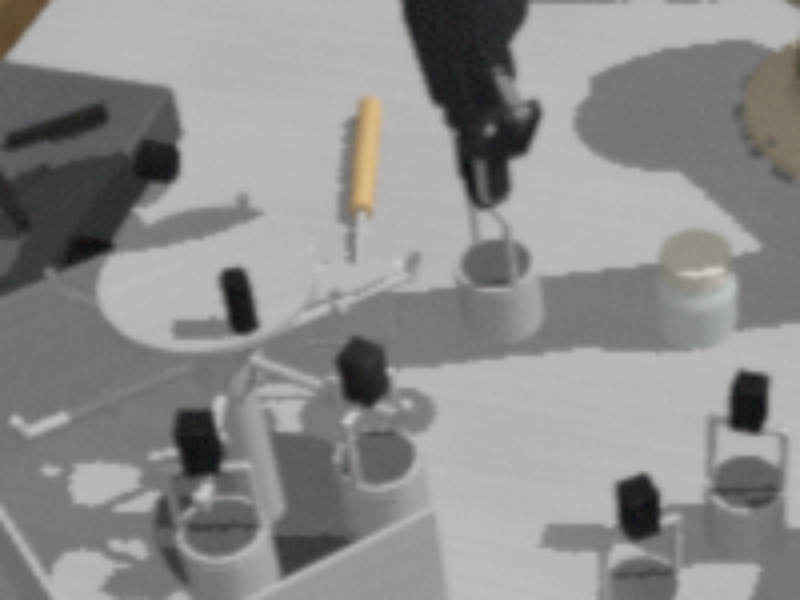

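View pics/top9c.png

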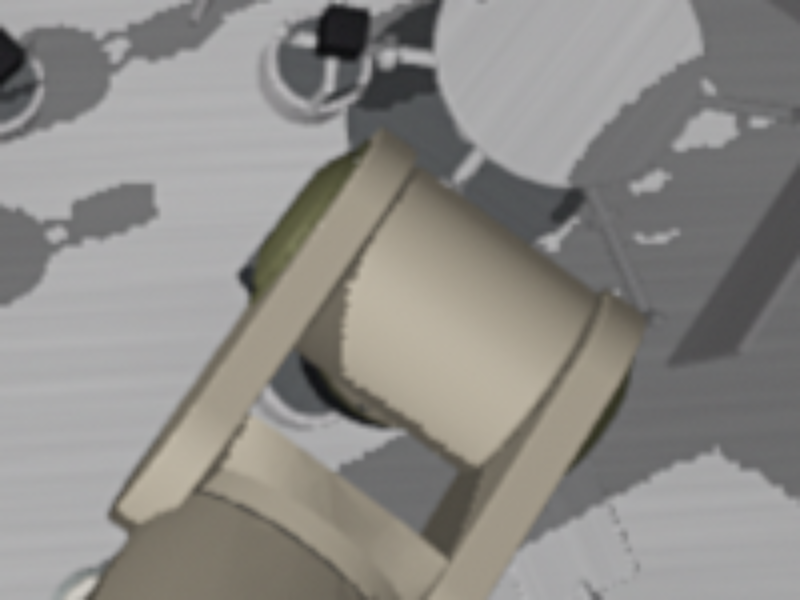

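The pail stands outside the hook tip (pail at (500, 280), tip at (410, 262) in the crop), lined up with the hook bar. Threading now.

```bash
python3 -m handwheel '[[0,[0,0,-15],0],[0,[0,0,-30],0],[0,[0,0,-45],0],[0,[0,0,-60],0],[0,[0,0,-72],0],[0,[0,0,-82],0],[0,[0,0,-82],0],[0,[0,0,-82],0],[0,[0,0,-82],0]]'
python3 - <<'E'
from h import *
to([])
for n in ['scene']:
    f=grab_frame(n); save(f,n+'10'); print(spots(f,'pail_1'),spots(f,'hook_1'))
    u=proj(f,(480,-250,150)).astype(int)
    cv2.imwrite('pics/%s10c.png'%n,cv2.resize(cv2.cvtColor(f['frame'][u[1]-70:u[1]+80,u[0]-100:u[0]+100],cv2.COLOR_RGB2BGR),None,fx=4,fy=4))
E
```

```text
clock: 16.9
eef_pos: [471.5, -247.1, 214.7]
ee_rot: [-1.47, -0.654, 0.654]
force: [0.5, -0.1, -2.6]
width: 21.0
t 16.9 pos [ 471.5 -247.1  214.7] yaw 48.0 j1,j6 [-0.71 -1.54] w 21.0 F [ 0.5 -0.1 -2.6]
[(0.85, [466.0, -248.0, 90.0]), (0.84, [508.0, -31.0, 70.0]), (0.73, [581.0, -40.0, 2.0]), (0.69, [504.0, -35.0, 1.0]), (0.67, [473.0, -252.0, 163.0]), (0.65, [583.0, -40.0, 69.0]), (0.48, [552.0, 221.0, 107.0])] [(0.95, [633.0, -390.0, 161.0]), (0.8, [449.0, -352.0, 163.0]), (0.67, [470.0, -246.0, 160.0]), (0.61, [531.0, -422.0, 160.0]), (0.56, [721.0, -39.0, 0.0])]
```

View pics/scene10c.png

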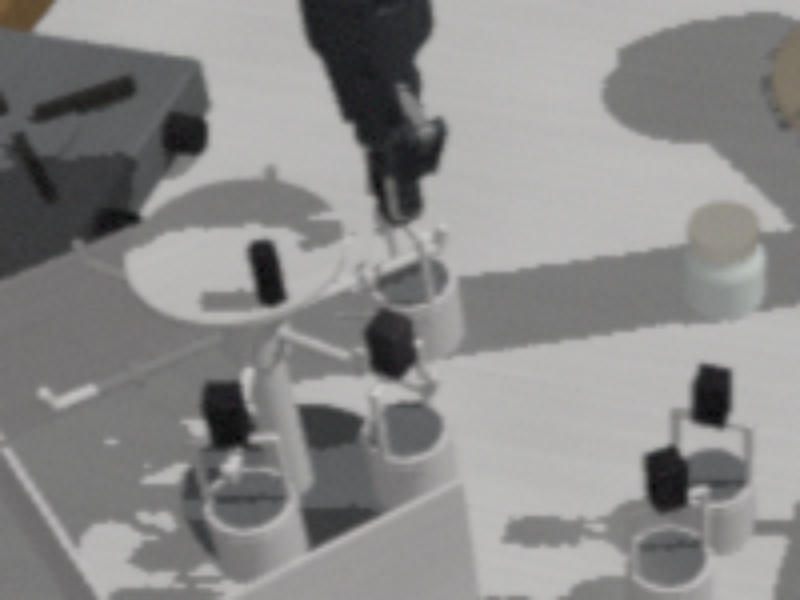

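The wire is over the bar. Separately, the other counter pail has been knocked to about (506, -33). Lowering and releasing.

```bash
python3 -m handwheel '[[0,[0,12,0],0],[0,[0,22,0],0],[0,[0,28,0],0],[0,[0,28,0],0],[0,[0,28,0],0]]'
python3 - <<'E'
from h import *
to([])
E
python3 -m handwheel '[[0.45,[0,0,0],0],[0.45,[0,0,0],0],[0.45,[0,0,0],0],[0.45,[0,0,0],0],[0.45,[0,-30,0],0],[0.45,[0,-70,0],0],[0.45,[0,-110,0],0],[0.45,[0,-110,0],0]]'
python3 - <<'E'
from h import *
for n in ['scene','top']:
    f=grab_frame(n); save(f,n+'11'); print(spots(f,'pail_1'),spots(f,'hook_1'))
    u=proj(f,(480,-250,150)).astype(int)
    cv2.imwrite('pics/%s11c.png'%n,cv2.resize(cv2.cvtColor(f['frame'][u[1]-70:u[1]+80,u[0]-100:u[0]+100],cv2.COLOR_RGB2BGR),None,fx=4,fy=4))
to([])
E
```

```text
clock: 17.47
eef_pos: [472.2, -247.7, 187.4]
ee_rot: [-1.472, -0.655, 0.653]
force: [0.8, -0.4, 3.1]
width: 20.6
t 17.47 pos [ 472.2 -247.7  187.4] yaw 48.0 j1,j6 [-0.71 -1.54] w 20.6 F [ 0.8 -0.4  3.1]
clock: 18.13
eef_pos: [473.3, -248.7, 303.9]
ee_rot: [-1.482, -0.66, 0.65]
force: [-0.1, -0.9, 0.7]
width: 38.4
[(0.92, [505.0, -35.0, -3.0]), (0.91, [582.0, -42.0, 68.0]), (0.8, [581.0, -42.0, 2.0]), (0.77, [557.0, 224.0, 108.0]), (0.73, [473.0, -248.0, 67.0]), (0.64, [472.0, -248.0, 135.0]), (0.62, [507.0, -32.0, 71.0])] [(0.96, [476.0, -246.0, 158.0]), (0.86, [450.0, -354.0, 162.0]), (0.75, [531.0, -421.0, 156.0]), (0.56, [631.0, -391.0, 161.0]), (0.52, [506.0, -35.0, -1.0])]
[(0.96, [547.0, 220.0, 33.0]), (0.93, [582.0, -41.0, 72.0]), (0.92, [579.0, -43.0, 2.0]), (0.76, [548.0, 227.0, 105.0]), (0.72, [504.0, -32.0, 71.0]), (0.68, [469.0, -241.0, 61.0]), (0.58, [473.0, -248.0, 134.0]), (0.58, [506.0, -34.0, -1.0])] [(0.73, [630.0, -389.0, 162.0]), (0.23, [547.0, 227.0, 100.0])]
t 18.43 pos [ 471.5 -247.3  294.9] yaw 48.0 j1,j6 [-0.71 -1.54] w 38.7 F [-0.   0.2 -0.2]
```

View pics/scene11c.png

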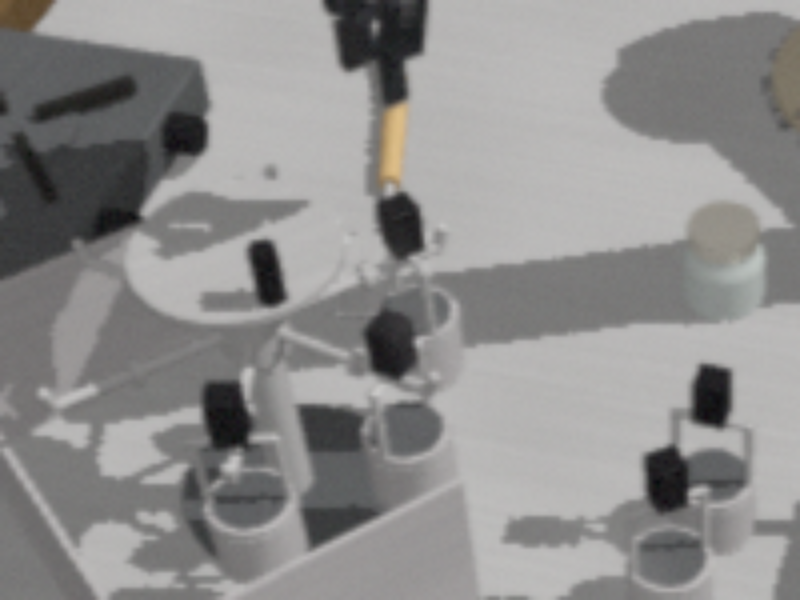

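Pail 2 hangs on hook_1 (block at crop (402, 225), measured middle (472, -248, 134)). Next I turn the stand by -60° at the knob.

Run:
```python
from h import *
S=np.array([551.5,-319.8])
def K(phi,z): return (*(S+55*np.array([np.cos(np.radians(phi)),np.sin(np.radians(phi))])),z,phi-90)
to([K(47.6,300),K(47.6,242)])
```

```text
t 18.43 pos [ 471.5 -247.3  294.9] yaw 48.0 j1,j6 [-0.71 -1.54] w 38.7 F [-0.   0.2 -0.2]
[54.7, -5.4, -108.3] 1.577 rows>= 13
[54.8, 52.6, -108.4] 1.577 rows>= 13
```

```bash
python3 -m handwheel '[[0.5,[10,-5,-25],0.12],[0.5,[55,-5,-108],1.577],[0.5,[55,-5,-108],1.577],[0.5,[55,-5,-108],1.577],[0.5,[55,-5,-108],1.577],[0.5,[55,-5,-108],1.577],[0.5,[55,-5,-108],1.577],[0.5,[55,-5,-108],1.577],[0.5,[55,-5,-108],1.577],[0.5,[55,-5,-108],1.577],[0.5,[55,-5,-108],1.577],[0.5,[55,-5,-108],1.577],[0.5,[55,-5,-108],1.577],[0.5,[55,20,-108],1.577],[0.5,[55,53,-108],1.577],[0.27,[55,53,-108],1.577],[0.27,[55,53,-108],1.577],[0.27,[55,53,-108],1.577],[0.27,[55,53,-108],1.577]]'
python3 - <<'E'
from h import *
S=np.array([551.5,-319.8])
def K(phi,z): return (*(S+55*np.array([np.cos(np.radians(phi)),np.sin(np.radians(phi))])),z,phi-90)
to([K(t,242) for t in np.arange(47.6,-16,-5)])
E
```

```text
clock: 20.02
eef_pos: [589.4, -279.4, 245.3]
ee_rot: [-1.493, 0.576, -0.581]
force: [0.2, 0.1, -0.4]
width: 23.1
t 20.02 pos [ 589.4 -279.4  245.3] yaw -42.4 j1,j6 [-0.62  0.12] w 23.1 F [ 0.2  0.1 -0.4]
[-0.8, 3.3, -0.4] 0.0 rows>= 1
[4.0, 3.3, -0.6] 0.087 rows>= 1
[8.8, 3.3, -1.3] 0.175 rows>= 2
[13.4, 3.3, -2.3] 0.262 rows>= 3
[18.0, 3.4, -3.7] 0.349 rows>= 3
[22.5, 3.4, -5.6] 0.436 rows>= 4
[26.7, 3.4, -7.8] 0.524 rows>= 5
[30.8, 3.4, -10.4] 0.611 rows>= 5
[34.6, 3.4, -13.3] 0.698 rows>= 6
[38.1, 3.4, -16.5] 0.785 rows>= 7
[41.3, 3.4, -20.1] 0.873 rows>= 7
[44.3, 3.4, -23.9] 0.96 rows>= 8
[46.8, 3.4, -27.9] 1.047 rows>= 9
```

```bash
python3 -m handwheel '[[0.27,[4,0,0],0.087],[0.27,[9,0,-1],0.175],[0.27,[13.5,0,-2],0.262],[0.27,[18,0,-3.5],0.349],[0.27,[22.5,0,-5.5],0.436],[0.27,[27,0,-7.5],0.524],[0.27,[31,0,-10],0.611],[0.27,[35,0,-13],0.698],[0.27,[38.5,0,-16.5],0.785],[0.27,[42,0,-20],0.873],[0.27,[45,0,-24],0.96],[0.27,[47,0,-27],1.03],[0.27,[48,0,-29],1.073],[0.27,[48,0,-29],1.073],[0.27,[48,0,-29],1.073]]'
python3 -m handwheel '[[0.5,[0,0,0],0],[0.5,[0,-40,0],0],[0.5,[0,-60,0],0],[0.5,[0,-60,0],0]]'
python3 - <<'E'
from h import *
for n in ['scene','top']:
    f=grab_frame(n); save(f,n+'12'); print(spots(f,'pail_1'),spots(f,'hook_1'),spots(f,'crank'))
to([(551,224.5,300,5)])
E
```

```text
clock: 21.27
eef_pos: [605.0, -333.0, 244.5]
ee_rot: [-1.085, 1.383, -1.386]
force: [0.0, -0.5, 0.9]
width: 23.0
clock: 21.6
eef_pos: [605.5, -333.1, 309.3]
ee_rot: [-1.083, 1.376, -1.392]
force: [0.5, 0.6, 0.9]
width: 42.5
[(0.84, [508.0, -35.0, 71.0]), (0.76, [576.0, -210.0, 66.0]), (0.75, [582.0, -40.0, 71.0]), (0.71, [508.0, -35.0, -3.0]), (0.63, [576.0, -215.0, 134.0]), (0.56, [579.0, -40.0, 4.0]), (0.46, [555.0, 224.0, 108.0])] [(0.97, [474.0, -247.0, 161.0]), (0.82, [531.0, -422.0, 164.0]), (0.73, [452.0, -350.0, 160.0]), (0.62, [576.0, -214.0, 159.0])] [(0.82, [604.0, -331.0, 245.0])]
[(0.97, [551.0, 224.0, 103.0]), (0.88, [584.0, -43.0, 68.0]), (0.82, [574.0, -216.0, 60.0]), (0.75, [577.0, -217.0, 134.0]), (0.68, [549.0, 220.0, 32.0]), (0.63, [581.0, -41.0, -1.0]), (0.46, [507.0, -30.0, 1.0]), (0.42, [503.0, -31.0, 69.0])] [(0.77, [574.0, -217.0, 159.0]), (0.71, [448.0, -353.0, 161.0]), (0.56, [526.0, -425.0, 163.0])] []
t 22.0 pos [ 604.7 -332.7  302.4] yaw -103.9 j1,j6 [-0.67  1.14] w 42.6 F [ 0.2 -0.5 -0.6]
[-528.1, 3.1, -185.7] -1.9 rows>= 16
```

View pics/scene12.png

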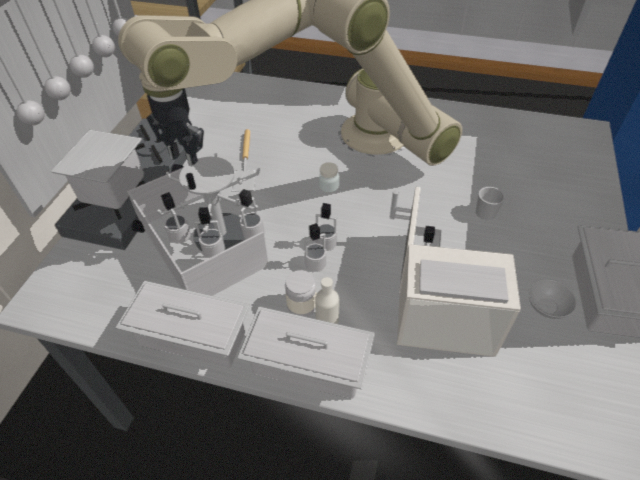

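hook_2 now points to the open side at (474, -247), and pail 2 rides along at (576, -215). Back to the rack for pail 1.

```bash
python3 -m handwheel '[[0.5,[-528,0,-186],-1.9],[0.5,[-528,0,-186],-1.9],[0.5,[-528,0,-186],-1.9],[0.5,[-528,0,-186],-1.9],[0.5,[-528,0,-186],-1.9],[0.5,[-528,0,-186],-1.9],[0.5,[-528,0,-186],-1.9],[0.5,[-528,0,-186],-1.9],[0.5,[-528,0,-186],-1.9],[0.5,[-528,0,-186],-1.9],[0.5,[-528,0,-186],-1.9],[0.5,[-528,0,-186],-1.9],[0.5,[-528,0,-186],-1.9],[0.5,[-528,0,-186],-1.9],[0.5,[-528,0,-186],-1.9],[0.5,[-528,0,-186],-1.9],[0.5,[-528,0,-186],-1.9],[0.5,[-528,0,-186],-1.9]]'
python3 - <<'E'
from h import *
for n in ['scene','top']:
    f=grab_frame(n); save(f,n+'13'); print(spots(f,'pail_1'),spots(f,'hook_1'),spots(f,'crank'))
to([(551,225,155,5)])
E
```

```text
clock: 23.5
eef_pos: [551.0, 223.7, 303.2]
ee_rot: [-1.57, -0.065, 0.065]
force: [-0.5, -0.1, 0.4]
width: 43.0
[(0.96, [577.0, -217.0, 134.0]), (0.92, [572.0, -217.0, 65.0]), (0.86, [580.0, -41.0, 69.0]), (0.83, [581.0, -40.0, 3.0]), (0.8, [507.0, -35.0, -1.0]), (0.53, [554.0, 225.0, 103.0])] [(0.81, [575.0, -215.0, 160.0]), (0.81, [529.0, -423.0, 163.0]), (0.8, [451.0, -355.0, 162.0]), (0.68, [472.0, -249.0, 162.0])] [(0.58, [608.0, -330.0, 244.0]), (0.49, [555.0, 224.0, 107.0])]
[(0.87, [574.0, -213.0, 132.0]), (0.8, [582.0, -42.0, 69.0]), (0.8, [568.0, -215.0, 64.0]), (0.76, [547.0, 225.0, 105.0]), (0.66, [502.0, -34.0, 73.0]), (0.65, [579.0, -45.0, 0.0]), (0.62, [547.0, 220.0, 32.0]), (0.6, [508.0, -35.0, -0.0])] [(0.88, [468.0, -249.0, 157.0]), (0.74, [447.0, -355.0, 161.0]), (0.7, [572.0, -216.0, 160.0]), (0.68, [528.0, -421.0, 160.0]), (0.61, [547.0, 225.0, 106.0])] [(0.86, [601.0, -328.0, 242.0])]
t 23.9 pos [550.9 224.2 303.4] yaw 4.9 j1,j6 [0.19 0.1 ] w 42.4 F [-0.2 -0.4 -0. ]
[0.2, 148.4, 0.8] -0.001 rows>= 4
```

View pics/scene13.png

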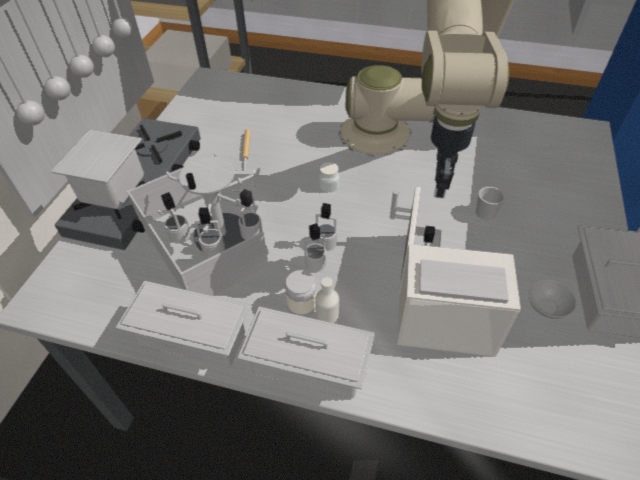

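The gripper is above the remaining rack pail (block at (429, 234)). Grasp and lift.

```bash
python3 -m handwheel '[[0.5,[0,40,0],0],[0.5,[0,80,0],0],[0.5,[0,120,0],0],[0.5,[0,147,0],0],[0.5,[0,147,0],0],[0,[0,147,0],0],[0,[0,147,0],0],[0,[0,147,0],0],[0,[0,147,0],0],[0,[0,147,0],0]]'
python3 -m handwheel '[[0,[0,-20,0],0],[0,[0,-50,0],0],[0,[0,-90,0],0],[0,[0,-130,0],0],[0,[0,-170,0],0],[0,[0,-190,0],0],[0,[0,-190,0],0]]'
python3 - <<'E'
from h import *
S=np.array([551.5,-319.8])
def P(r,z,phi=138): return (*(S+r*np.array([np.cos(np.radians(phi)),np.sin(np.radians(phi))])),z,phi-90)
for n in ['scene','top']:
    f=grab_frame(n); save(f,n+'14'); print(spots(f,'pail_1'))
to([(420,-60,345,48),P(190,330),P(190,213),P(107,212),P(107,186)])
E
```

```text
clock: 24.73
eef_pos: [551.7, 224.6, 158.3]
ee_rot: [-1.569, -0.071, 0.065]
force: [1.2, 0.3, 6.4]
width: 20.7
clock: 25.32
eef_pos: [551.4, 224.6, 352.1]
ee_rot: [-1.568, -0.076, 0.061]
force: [0.4, -0.1, -2.1]
width: 21.0
[(0.86, [551.0, 225.0, 234.0]), (0.83, [579.0, -43.0, 67.0]), (0.83, [505.0, -37.0, -1.0]), (0.81, [510.0, -32.0, 70.0]), (0.77, [580.0, -43.0, 3.0]), (0.75, [556.0, 222.0, 301.0]), (0.74, [575.0, -216.0, 133.0]), (0.69, [575.0, -211.0, 159.0]), (0.61, [575.0, -215.0, 65.0])]
[(0.91, [570.0, -211.0, 60.0]), (0.9, [583.0, -42.0, 71.0]), (0.89, [581.0, -44.0, -1.0]), (0.84, [508.0, -32.0, -0.0]), (0.74, [505.0, -33.0, 72.0]), (0.72, [575.0, -214.0, 133.0]), (0.54, [543.0, 219.0, 221.0]), (0.49, [549.0, 226.0, 293.0])]
t 25.52 pos [550.4 224.3 344.3] yaw 5.0 j1,j6 [0.19 0.1 ] w 20.7 F [ 0.1 -0.3 -1.8]
[-154.6, 0.0, -271.9] -0.751 rows>= 8
[-175.7, 15.2, -403.2] -0.751 rows>= 11
[-175.3, 132.2, -403.2] -0.751 rows>= 12
[-118.6, 133.0, -463.9] -0.751 rows>= 12
[-118.5, 159.0, -463.9] -0.751 rows>= 13
```

View pics/scene14.png

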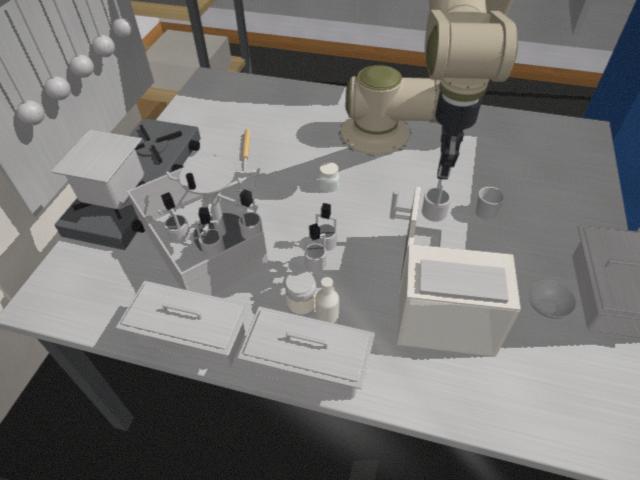

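Pail 1 is lifted. Carrying it to the open hook.

```bash
python3 -m handwheel '[[0,[-50,0,-90],-0.2],[0,[-155,0,-272],-0.75],[0,[-155,0,-272],-0.75],[0,[-155,0,-272],-0.75],[0,[-155,0,-272],-0.75],[0,[-155,0,-272],-0.75],[0,[-155,0,-272],-0.75],[0,[-155,0,-272],-0.75],[0,[-176,14,-403],-0.75],[0,[-176,14,-403],-0.75],[0,[-176,14,-403],-0.75],[0,[-176,14,-403],-0.75],[0,[-176,14,-403],-0.75],[0,[-176,50,-403],-0.75],[0,[-176,90,-403],-0.75],[0,[-176,131,-403],-0.75],[0,[-176,131,-403],-0.75],[0,[-176,131,-403],-0.75]]'
python3 - <<'E'
from h import *
S=np.array([551.5,-319.8])
def P(r,z,phi=138): return (*(S+r*np.array([np.cos(np.radians(phi)),np.sin(np.radians(phi))])),z,phi-90)
for n in ['scene','top']:
    f=grab_frame(n); save(f,n+'15'); print(spots(f,'pail_1'),spots(f,'hook_1'))
    u=proj(f,(450,-240,150)).astype(int)
    cv2.imwrite('pics/%s15c.png'%n,cv2.resize(cv2.cvtColor(f['frame'][u[1]-70:u[1]+80,u[0]-100:u[0]+100],cv2.COLOR_RGB2BGR),None,fx=4,fy=4))
to([P(107,213),P(107,186)])
E
```

```text
clock: 27.02
eef_pos: [410.2, -191.1, 214.9]
ee_rot: [-1.466, -0.653, 0.656]
force: [1.3, 0.1, -1.3]
width: 20.8
[(0.98, [413.0, -190.0, 161.0]), (0.89, [583.0, -44.0, 68.0]), (0.87, [573.0, -214.0, 65.0]), (0.76, [577.0, -217.0, 131.0]), (0.74, [508.0, -36.0, -3.0]), (0.59, [506.0, -34.0, 69.0]), (0.59, [407.0, -191.0, 95.0]), (0.57, [583.0, -40.0, 3.0])] [(0.92, [529.0, -426.0, 161.0]), (0.76, [474.0, -247.0, 163.0]), (0.76, [451.0, -351.0, 160.0]), (0.75, [575.0, -215.0, 158.0])]
[(0.97, [568.0, -212.0, 61.0]), (0.95, [573.0, -213.0, 135.0]), (0.91, [505.0, -31.0, 0.0]), (0.74, [500.0, -34.0, 68.0]), (0.64, [408.0, -193.0, 165.0]), (0.64, [578.0, -42.0, -2.0]), (0.63, [583.0, -41.0, 70.0]), (0.63, [405.0, -196.0, 92.0])] [(0.83, [527.0, -420.0, 160.0]), (0.57, [447.0, -354.0, 160.0])]
t 27.32 pos [ 411.1 -192.7  216.9] yaw 48.0 j1,j6 [-0.7  -1.54] w 20.9 F [ 0.1 -1.2 -2. ]
[-0.5, 4.2, -82.4] -0.001 rows>= 2
[-0.5, 31.2, -82.3] -0.001 rows>= 3
```

View pics/scene15c.png

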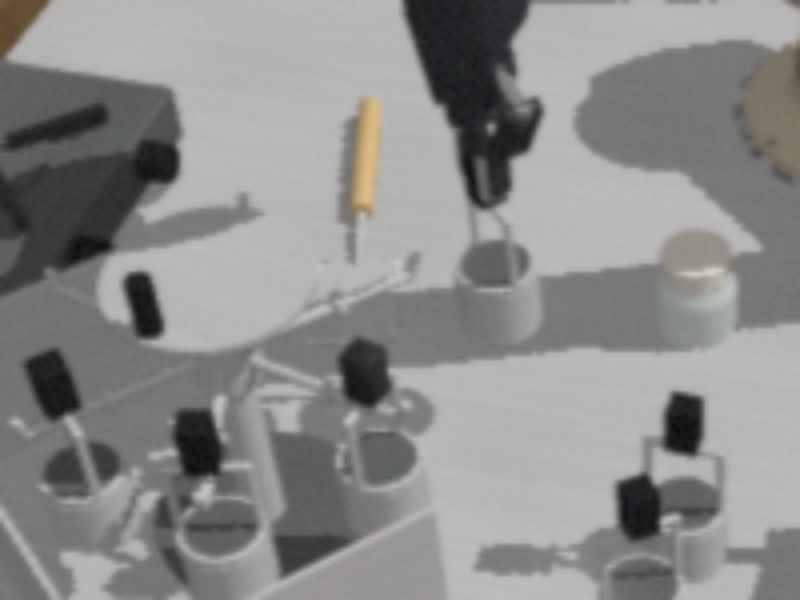

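Same geometry as for the first pail (pail at crop (498, 290), tip at (410, 262)). Thread it, then lower and release.

```bash
python3 -m handwheel '[[0,[0,0,-15],0],[0,[0,0,-30],0],[0,[0,0,-45],0],[0,[0,0,-60],0],[0,[0,0,-72],0],[0,[0,0,-82],0],[0,[0,0,-82],0],[0,[0,0,-82],0],[0,[0,12,-82],0],[0,[0,22,-82],0],[0,[0,29,-82],0],[0,[0,29,-82],0],[0,[0,29,-82],0]]'
python3 - <<'E'
from h import *
to([])
f=grab_frame('scene'); save(f,'scene16'); print(spots(f,'pail_1'))
u=proj(f,(480,-250,150)).astype(int)
cv2.imwrite('pics/scene16c.png',cv2.resize(cv2.cvtColor(f['frame'][u[1]-70:u[1]+80,u[0]-100:u[0]+100],cv2.COLOR_RGB2BGR),None,fx=4,fy=4))
E
```

```text
clock: 28.4
eef_pos: [471.6, -247.2, 188.2]
ee_rot: [-1.473, -0.655, 0.653]
force: [-1.0, 0.2, 7.0]
width: 21.0
t 28.4 pos [ 471.6 -247.2  188.2] yaw 48.0 j1,j6 [-0.71 -1.54] w 21.0 F [-1.   0.2  7. ]
[(0.96, [577.0, -215.0, 133.0]), (0.9, [577.0, -216.0, 64.0]), (0.85, [473.0, -251.0, 136.0]), (0.75, [469.0, -245.0, 69.0]), (0.75, [581.0, -43.0, 2.0]), (0.74, [508.0, -35.0, -3.0]), (0.66, [507.0, -33.0, 69.0]), (0.65, [580.0, -42.0, 70.0]), (0.37, [719.0, -42.0, -0.0])]
```

View pics/scene16c.png

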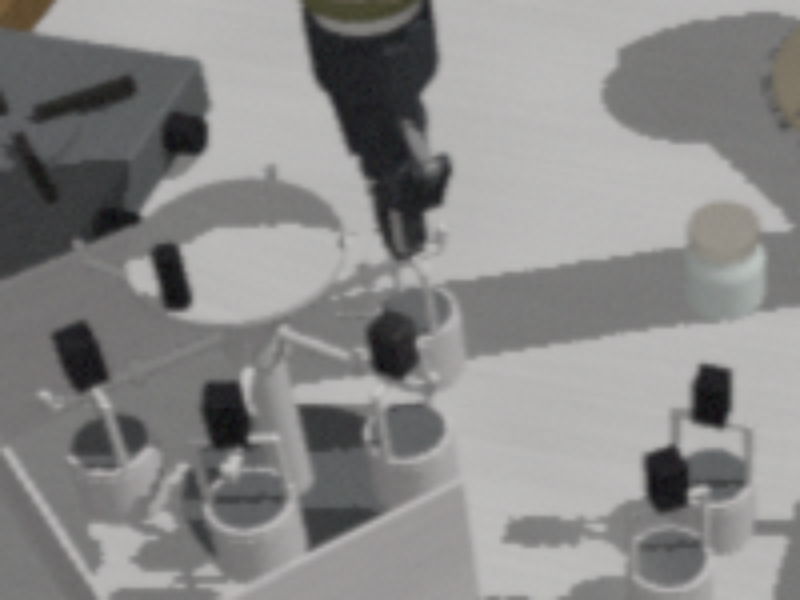

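```bash
python3 -m handwheel '[[0.45,[0,0,0],0],[0.45,[0,0,0],0],[0.45,[0,0,0],0],[0.45,[0,0,0],0],[0.45,[0,-30,0],0],[0.45,[0,-70,0],0],[0.45,[0,-110,0],0],[0.45,[0,-110,0],0]]'
python3 - <<'E'
from h import *
for n in ['scene','top']:
    f=grab_frame(n); save(f,n+'17'); print(spots(f,'pail_1'),spots(f,'hook_1'),spots(f,'crank'))
    u=proj(f,(480,-250,150)).astype(int)
    cv2.imwrite('pics/%s17c.png'%n,cv2.resize(cv2.cvtColor(f['frame'][u[1]-70:u[1]+80,u[0]-100:u[0]+100],cv2.COLOR_RGB2BGR),None,fx=4,fy=4))
S=np.array([551.5,-319.8])
def K(phi,z): return (*(S+55*np.array([np.cos(np.radians(phi)),np.sin(np.radians(phi))])),z,phi-90)
to([K(-12.5,300),K(-12.5,242)])
E
```

```text
clock: 29.17
eef_pos: [472.9, -248.4, 303.8]
ee_rot: [-1.482, -0.66, 0.651]
force: [-1.2, -0.8, 0.1]
width: 38.6
[(0.91, [506.0, -33.0, 71.0]), (0.89, [471.0, -249.0, 65.0]), (0.78, [579.0, -42.0, 1.0]), (0.69, [476.0, -249.0, 137.0]), (0.69, [576.0, -217.0, 61.0]), (0.68, [575.0, -217.0, 135.0]), (0.67, [507.0, -37.0, -2.0]), (0.61, [584.0, -42.0, 70.0])] [(0.88, [577.0, -215.0, 157.0]), (0.79, [473.0, -248.0, 161.0]), (0.74, [717.0, -36.0, 0.0]), (0.61, [452.0, -355.0, 161.0]), (0.6, [531.0, -421.0, 164.0]), (0.39, [551.0, -317.0, 0.0])] [(0.89, [608.0, -330.0, 240.0])]
[(0.86, [506.0, -31.0, 1.0]), (0.78, [579.0, -43.0, -1.0]), (0.75, [502.0, -35.0, 70.0]), (0.73, [464.0, -253.0, 62.0]), (0.71, [582.0, -40.0, 72.0]), (0.7, [577.0, -213.0, 134.0]), (0.56, [571.0, -213.0, 63.0]), (0.5, [465.0, -244.0, 134.0])] [(0.58, [573.0, -220.0, 161.0])] [(0.81, [600.0, -333.0, 241.0])]
t 29.57 pos [ 471.2 -247.1  295.3] yaw 48.0 j1,j6 [-0.71 -1.54] w 38.2 F [ 0.4  0.2 -0.6]
[26.9, -5.1, -156.1] 2.626 rows>= 22
[26.9, 52.9, -156.2] 2.626 rows>= 22
```

View pics/scene17c.png

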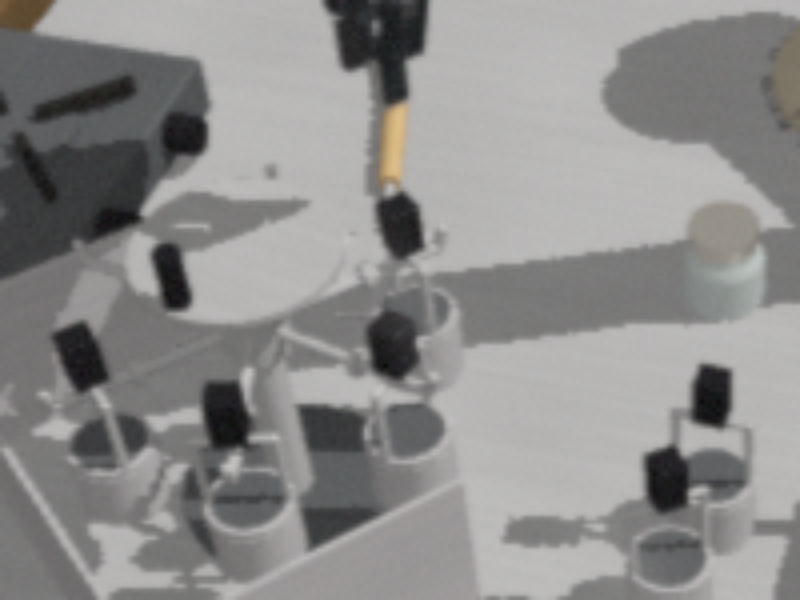

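Both door pails hang. I'll take the knob again, this time with the half-turned jaw.

```bash
python3 -m handwheel '[[0.5,[27,-5,-156],-0.515],[0.5,[27,-5,-156],-0.515],[0.5,[27,-5,-156],-0.515],[0.5,[27,-5,-156],-0.515],[0.5,[27,-5,-156],-0.515],[0.5,[27,-5,-156],-0.515],[0.5,[27,-5,-156],-0.515],[0.5,[27,20,-156],-0.515],[0.5,[27,52,-156],-0.515],[0.5,[27,52,-156],-0.515],[0.27,[27,52,-156],-0.515],[0.27,[27,52,-156],-0.515],[0.27,[27,52,-156],-0.515],[0.27,[27,52,-156],-0.515]]'
python3 - <<'E'
from h import *
S=np.array([551.5,-319.8])
def K(phi,z): return (*(S+55*np.array([np.cos(np.radians(phi)),np.sin(np.radians(phi))])),z,phi+90)
to([K(t,242) for t in np.arange(-12.5,-77,-5)])
E
```

```text
clock: 30.73
eef_pos: [605.6, -331.9, 246.5]
ee_rot: [-1.308, -1.048, 1.046]
force: [0.2, 0.0, -0.2]
width: 22.7
t 30.73 pos [ 605.6 -331.9  246.5] yaw 77.5 j1,j6 [-0.67 -2.02] w 22.7 F [ 0.2  0.  -0.2]
[0.1, 4.5, 0.4] -0.001 rows>= 1
[-4.7, 4.5, 0.7] 0.086 rows>= 1
[-9.5, 4.5, 1.3] 0.174 rows>= 2
[-14.2, 4.5, 2.3] 0.261 rows>= 3
[-18.7, 4.5, 3.7] 0.348 rows>= 3
[-23.2, 4.5, 5.6] 0.436 rows>= 4
[-27.4, 4.5, 7.8] 0.523 rows>= 5
[-31.5, 4.5, 10.4] 0.61 rows>= 5
[-35.3, 4.5, 13.3] 0.697 rows>= 6
[-38.8, 4.5, 16.5] 0.785 rows>= 7
[-42.1, 4.5, 20.1] 0.872 rows>= 7
[-45.0, 4.5, 23.9] 0.959 rows>= 8
[-47.6, 4.5, 27.9] 1.046 rows>= 9
```

```bash
python3 -m handwheel '[[0.27,[-5,0,0.5],0.087],[0.27,[-9.5,0,1],0.175],[0.27,[-14,0,2],0.262],[0.27,[-19,0,3.5],0.349],[0.27,[-23,0,5.5],0.436],[0.27,[-27.5,0,7.5],0.524],[0.27,[-31.5,0,10],0.611],[0.27,[-35.5,0,13],0.698],[0.27,[-39,0,16.5],0.785],[0.27,[-42,0,20],0.873],[0.27,[-45,0,24],0.96],[0.27,[-47.5,0,27],1.03],[0.27,[-48.5,0,29],1.073],[0.27,[-48.5,0,29],1.073],[0.27,[-48.5,0,29],1.073]]'
python3 -m handwheel '[[0.5,[0,0,0],0],[0.5,[0,-40,0],0],[0.5,[0,-60,0],0],[0.5,[0,-60,0],0]]'
python3 - <<'E'
from h import *
for n in ['scene','top']:
    f=grab_frame(n); save(f,n+'18'); print(spots(f,'pail_1'),spots(f,'hook_1'),spots(f,'crank'))
a=cv2.imread('pics/top18.png')[230:330,270:390]
cv2.imwrite('pics/t18z.png',cv2.resize(a,None,fx=6,fy=6,interpolation=cv2.INTER_CUBIC))
a=cv2.imread('pics/scene18.png')[150:290,120:360]
cv2.imwrite('pics/s18z.png',cv2.resize(a,None,fx=3.3,fy=3.3,interpolation=cv2.INTER_CUBIC))
to([])
E
```

```text
clock: 31.98
eef_pos: [566.6, -372.9, 245.2]
ee_rot: [-1.561, -0.221, 0.219]
force: [0.0, 0.6, -0.3]
width: 23.0
clock: 32.32
eef_pos: [567.3, -373.2, 309.9]
ee_rot: [-1.567, -0.225, 0.216]
force: [-0.8, -0.4, 0.2]
width: 42.9
[(0.94, [583.0, -42.0, -0.0]), (0.93, [578.0, -208.0, 68.0]), (0.92, [661.0, -289.0, 67.0]), (0.74, [656.0, -291.0, 135.0]), (0.65, [508.0, -34.0, 72.0]), (0.64, [507.0, -35.0, -1.0]), (0.6, [577.0, -214.0, 136.0]), (0.21, [626.0, 196.0, 169.0])] [(0.98, [655.0, -287.0, 158.0]), (0.94, [576.0, -220.0, 160.0]), (0.77, [476.0, -247.0, 161.0]), (0.69, [453.0, -350.0, 165.0])] [(0.95, [567.0, -370.0, 241.0]), (0.73, [555.0, -319.0, 2.0])]
[(0.97, [651.0, -295.0, 62.0]), (0.76, [574.0, -220.0, 62.0]), (0.66, [586.0, -43.0, 71.0]), (0.65, [653.0, -290.0, 132.0]), (0.63, [505.0, -33.0, 69.0]), (0.61, [570.0, -212.0, 135.0]), (0.59, [579.0, -45.0, -2.0]), (0.51, [507.0, -34.0, 1.0])] [(0.71, [650.0, -289.0, 161.0]), (0.69, [572.0, -217.0, 158.0])] [(0.25, [585.0, -42.0, 74.0])]
t 32.72 pos [ 566.4 -372.7  303.4] yaw 16.0 j1,j6 [-0.76 -1.04] w 42.6 F [ 0.6 -0.4 -0.1]
```

View pics/s18z.png

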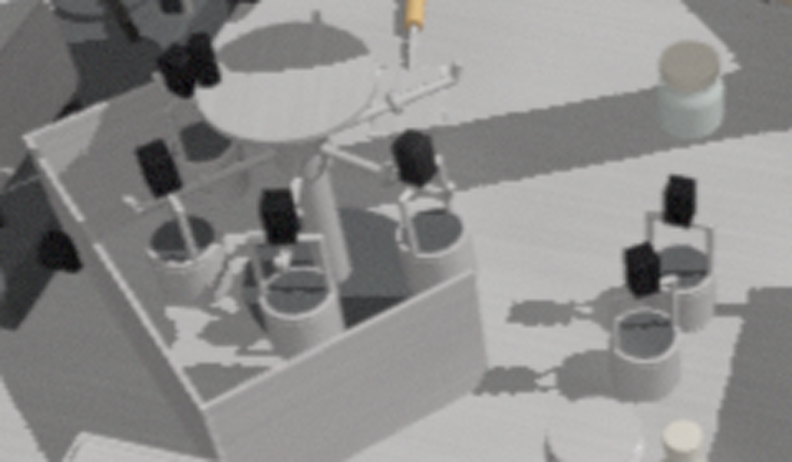

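View pics/t18z.png

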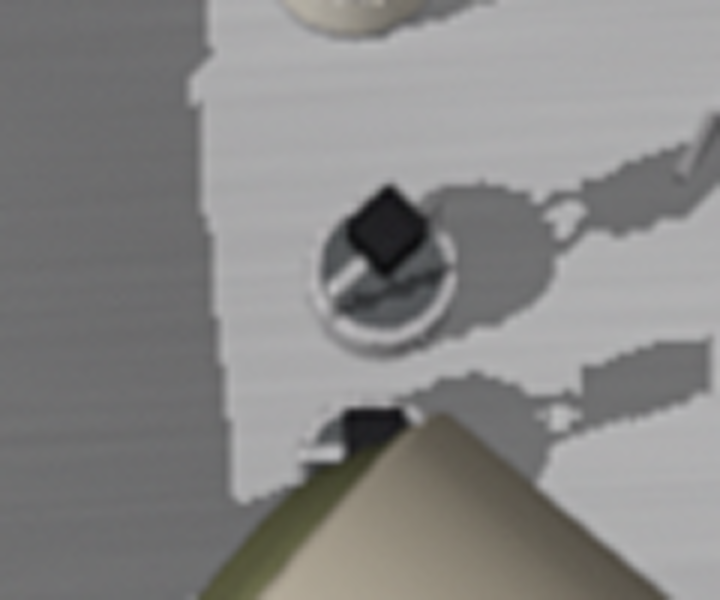

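The next hook (hook_3) points to the open side. I'll move aside to see the knocked pail's orientation from above.

```bash
python3 - <<'E'
from h import *
to([(400,-210,300,48)])
E
python3 -m handwheel '[[0.5,[-110,0,205],-0.55],[0.5,[-110,0,205],-0.55],[0.5,[-110,0,205],-0.55],[0.5,[-110,0,205],-0.55],[0.5,[-110,0,205],-0.55],[0.5,[-110,0,205],-0.55],[0.5,[-110,0,205],-0.55]]'
python3 - <<'E'
from h import *
for n in ['scene','top']:
    f=grab_frame(n); save(f,n+'19'); print(spots(f,'pail_1'),spots(f,'hook_1'),spots(f,'crank'))
a=cv2.imread('pics/top19.png')[230:330,270:390]
cv2.imwrite('pics/t19z.png',cv2.resize(a,None,fx=6,fy=6,interpolation=cv2.INTER_CUBIC))
to([])
E
```

```text
t 32.72 pos [ 566.4 -372.7  303.4] yaw 16.0 j1,j6 [-0.76 -1.04] w 42.6 F [ 0.6 -0.4 -0.1]
[-115.2, 3.8, 202.2] -0.559 rows>= 6
clock: 33.3
eef_pos: [401.7, -202.8, 305.1]
ee_rot: [-1.472, -0.649, 0.649]
force: [1.3, 0.0, 0.6]
width: 42.5
[(0.97, [509.0, -33.0, 71.0]), (0.9, [582.0, -43.0, 70.0]), (0.87, [576.0, -212.0, 138.0]), (0.77, [655.0, -285.0, 136.0]), (0.77, [652.0, -283.0, 68.0]), (0.73, [580.0, -42.0, 2.0]), (0.7, [568.0, -216.0, 69.0]), (0.68, [506.0, -36.0, -2.0])] [(0.94, [576.0, -218.0, 163.0]), (0.86, [474.0, -246.0, 161.0]), (0.8, [652.0, -283.0, 155.0]), (0.72, [452.0, -351.0, 166.0]), (0.46, [461.0, 127.0, 166.0])] [(0.79, [569.0, -369.0, 244.0])]
[(0.97, [583.0, -42.0, 68.0]), (0.94, [656.0, -291.0, 135.0]), (0.82, [571.0, -213.0, 135.0]), (0.74, [575.0, -217.0, 63.0]), (0.72, [503.0, -33.0, 70.0]), (0.71, [576.0, -41.0, 0.0]), (0.64, [659.0, -287.0, 58.0])] [(0.87, [650.0, -290.0, 158.0]), (0.78, [571.0, -216.0, 156.0]), (0.6, [716.0, -38.0, -0.0]), (0.5, [583.0, -43.0, 74.0]), (0.19, [501.0, -33.0, 72.0])] [(0.71, [563.0, -373.0, 242.0])]
t 33.7 pos [ 404.7 -206.6  303.8] yaw 47.5 j1,j6 [-0.73 -1.56] w 42.9 F [-0.3 -0.2  0.2]
```

View pics/t19z.png

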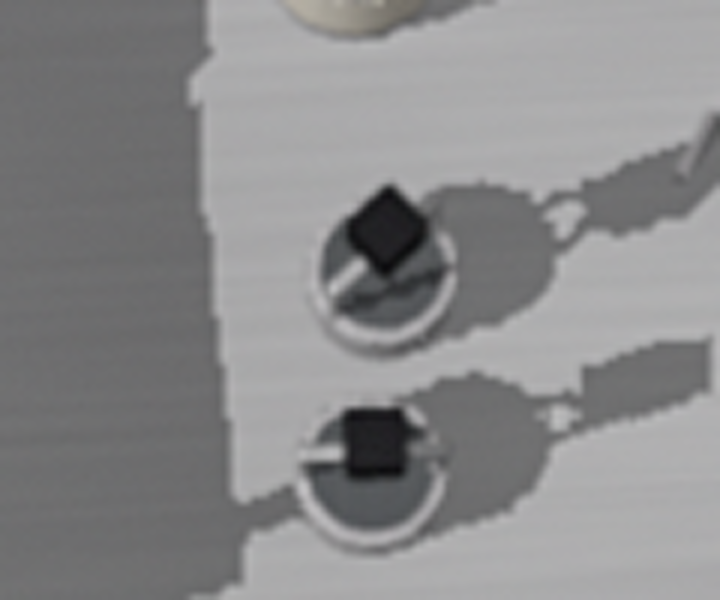

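The knocked pail stands at (506, -34) with its wire at about 87°; the other is at (582, -42) with its wire at about -48°. Going for the nearer one.

Run:
```python
from h import *
to([(506,-34,260,86.6),(506,-34,122,86.6)])
```

```text
t 33.7 pos [ 404.7 -206.6  303.8] yaw 47.5 j1,j6 [-0.73 -1.56] w 42.9 F [-0.3 -0.2  0.2]
[195.6, 43.9, 42.0] -0.683 rows>= 6
[195.6, 181.9, 41.8] -0.683 rows>= 7
```

```bash
python3 -m handwheel '[[0.5,[196,44,42],-0.683],[0.5,[196,44,42],-0.683],[0.5,[196,44,42],-0.683],[0.5,[196,44,42],-0.683],[0.5,[196,44,42],-0.683],[0.5,[196,44,42],-0.683],[0.5,[196,44,42],-0.683],[0.5,[196,44,42],-0.683]]'
python3 - <<'E'
from h import *
f=grab_frame('scene'); save(f,'scene20'); print(spots(f,'pail_1'))
u=proj(f,(506,-34,150)).astype(int)
cv2.imwrite('pics/scene20c.png',cv2.resize(cv2.cvtColor(f['frame'][u[1]-70:u[1]+80,u[0]-100:u[0]+100],cv2.COLOR_RGB2BGR),None,fx=4,fy=4))
to([(506,-34,122,86.6)])
E
```

```text
clock: 34.37
eef_pos: [506.0, -33.3, 260.0]
ee_rot: [-1.237, -1.164, 1.165]
force: [0.2, 0.3, -0.1]
width: 43.0
[(0.88, [507.0, -34.0, 70.0]), (0.81, [575.0, -213.0, 137.0]), (0.74, [582.0, -41.0, 68.0]), (0.74, [651.0, -284.0, 63.0]), (0.73, [656.0, -287.0, 135.0]), (0.62, [506.0, -39.0, -0.0]), (0.61, [570.0, -215.0, 70.0]), (0.6, [579.0, -41.0, 5.0])]
t 34.47 pos [505.7 -34.1 260.5] yaw 86.4 j1,j6 [-0.3  -1.81] w 42.9 F [ 1.  -0.6  0. ]
[0.1, 138.5, -0.2] -0.003 rows>= 4
```

View pics/scene20c.png

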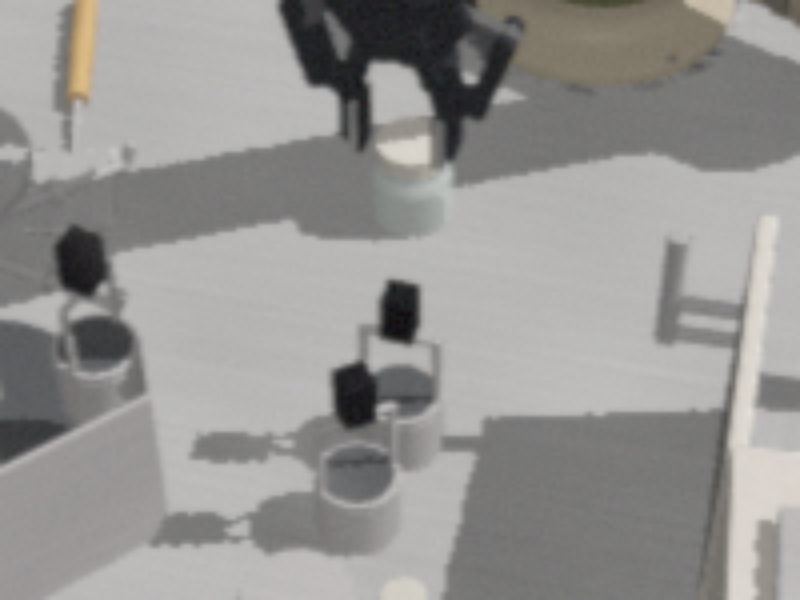

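The jaws straddle the block's place above the pail (crop (400, 310)). Descend, grip and lift.

```bash
python3 -m handwheel '[[0.5,[0,40,0],0],[0.5,[0,80,0],0],[0.5,[0,120,0],0],[0.5,[0,138,0],0],[0.5,[0,138,0],0],[0,[0,138,0],0],[0,[0,138,0],0],[0,[0,138,0],0],[0,[0,138,0],0],[0,[0,138,0],0]]'
python3 -m handwheel '[[0,[0,-20,0],0],[0,[0,-60,0],0],[0,[0,-100,0],0],[0,[0,-140,0],0],[0,[0,-180,0],0],[0,[0,-210,0],0],[0,[0,-210,0],0],[0,[0,-210,0],0]]'
python3 - <<'E'
from h import *
S=np.array([551.5,-319.8])
def P(r,z,phi=138): return (*(S+r*np.array([np.cos(np.radians(phi)),np.sin(np.radians(phi))])),z,phi-90)
for n in ['scene','top']:
    f=grab_frame(n); save(f,n+'21'); print(spots(f,'pail_1'))
to([P(190,330),P(190,212)])
E
```

```text
clock: 35.3
eef_pos: [506.8, -33.6, 124.1]
ee_rot: [-1.241, -1.168, 1.165]
force: [-0.3, -0.8, 7.4]
width: 20.8
clock: 35.97
eef_pos: [505.8, -33.0, 333.7]
ee_rot: [-1.239, -1.168, 1.165]
force: [0.3, 0.2, -3.0]
width: 20.9
[(0.97, [656.0, -289.0, 64.0]), (0.96, [503.0, -31.0, 208.0]), (0.91, [657.0, -289.0, 133.0]), (0.82, [580.0, -41.0, 70.0]), (0.67, [508.0, -31.0, 282.0]), (0.59, [581.0, -43.0, -0.0]), (0.58, [577.0, -214.0, 134.0]), (0.57, [573.0, -214.0, 68.0])]
[(0.81, [505.0, -30.0, 208.0]), (0.74, [650.0, -280.0, 62.0]), (0.74, [563.0, -370.0, 243.0]), (0.64, [569.0, -212.0, 135.0]), (0.57, [566.0, -216.0, 66.0]), (0.56, [654.0, -287.0, 134.0]), (0.52, [505.0, -34.0, 278.0]), (0.42, [468.0, -250.0, 163.0])]
t 36.17 pos [505.3 -33.  330.8] yaw 86.6 j1,j6 [-0.3  -1.81] w 20.7 F [-0.1  0.5 -1. ]
[-165.0, 1.0, 85.5] 0.674 rows>= 6
[-165.1, 119.0, 85.1] 0.674 rows>= 6
```

View pics/scene21.png

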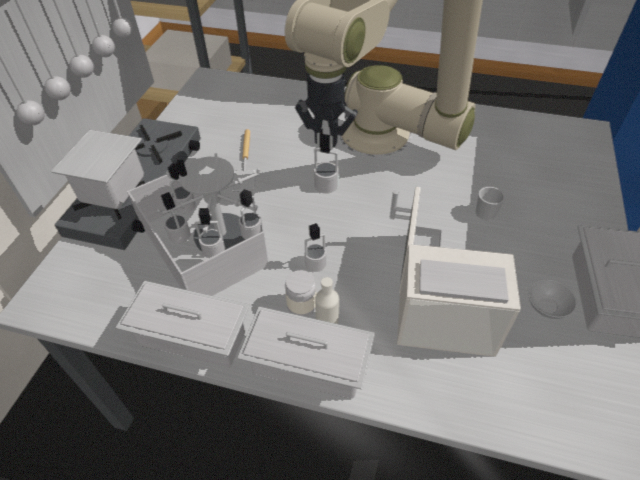

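```bash
python3 -m handwheel '[[0,[-165,0,85],0.674],[0,[-165,0,85],0.674],[0,[-165,0,85],0.674],[0,[-165,0,85],0.674],[0,[-165,0,85],0.674],[0,[-165,0,85],0.674],[0,[-165,0,85],0.674],[0,[-165,40,85],0.674],[0,[-165,80,85],0.674],[0,[-165,118,85],0.674],[0,[-165,118,85],0.674],[0,[-165,118,85],0.674]]'
python3 - <<'E'
from h import *
S=np.array([551.5,-319.8])
def P(r,z,phi=138): return (*(S+r*np.array([np.cos(np.radians(phi)),np.sin(np.radians(phi))])),z,phi-90)
for n in ['scene']:
    f=grab_frame(n); save(f,n+'22'); print(spots(f,'pail_1'),spots(f,'hook_1'))
    u=proj(f,(450,-240,150)).astype(int)
    cv2.imwrite('pics/%s22c.png'%n,cv2.resize(cv2.cvtColor(f['frame'][u[1]-70:u[1]+80,u[0]-100:u[0]+100],cv2.COLOR_RGB2BGR),None,fx=4,fy=4))
to([P(107,213),P(107,186)])
E
```

```text
clock: 37.17
eef_pos: [411.1, -192.1, 213.9]
ee_rot: [-1.466, -0.655, 0.657]
force: [0.2, 0.7, -1.7]
width: 20.8
[(0.92, [582.0, -40.0, 69.0]), (0.8, [581.0, -41.0, 5.0]), (0.76, [576.0, -213.0, 134.0]), (0.75, [412.0, -195.0, 163.0]), (0.63, [573.0, -216.0, 66.0]), (0.6, [656.0, -292.0, 134.0]), (0.6, [409.0, -194.0, 86.0]), (0.56, [652.0, -291.0, 68.0])] [(0.88, [451.0, -353.0, 162.0]), (0.7, [475.0, -246.0, 160.0]), (0.69, [657.0, -285.0, 158.0]), (0.61, [577.0, -216.0, 164.0])]
t 37.32 pos [ 412.3 -193.4  216.6] yaw 48.1 j1,j6 [-0.7  -1.54] w 21.0 F [-0.2  0.  -1.7]
[-0.9, 4.0, -81.0] 0.001 rows>= 2
[-0.9, 31.0, -80.9] 0.001 rows>= 3
```

View pics/scene22c.png

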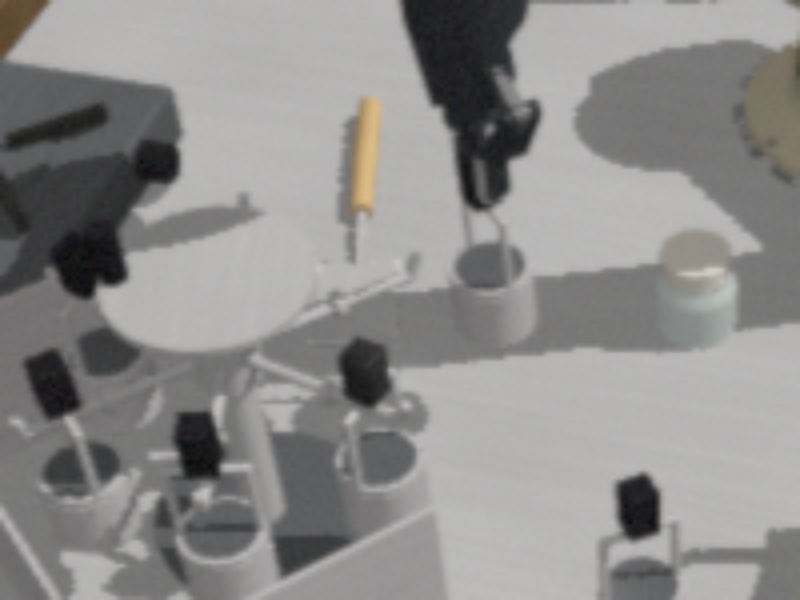

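Same layout again, so I'll thread, lower and release.

```bash
python3 -m handwheel '[[0,[0,0,-15],0],[0,[0,0,-30],0],[0,[0,0,-45],0],[0,[0,0,-60],0],[0,[0,0,-72],0],[0,[0,0,-82],0],[0,[0,0,-82],0],[0,[0,0,-82],0],[0,[0,12,-82],0],[0,[0,22,-82],0],[0,[0,29,-82],0],[0,[0,29,-82],0],[0,[0,29,-82],0]]'
python3 - <<'E'
from h import *
f=grab_frame('scene'); save(f,'scene23'); print(spots(f,'pail_1'))
u=proj(f,(480,-250,150)).astype(int)
cv2.imwrite('pics/scene23c.png',cv2.resize(cv2.cvtColor(f['frame'][u[1]-70:u[1]+80,u[0]-100:u[0]+100],cv2.COLOR_RGB2BGR),None,fx=4,fy=4))
E
```

```text
clock: 38.4
eef_pos: [472.9, -248.0, 187.3]
ee_rot: [-1.474, -0.657, 0.653]
force: [1.9, -0.5, 4.1]
width: 20.6
[(0.95, [656.0, -287.0, 135.0]), (0.91, [579.0, -214.0, 136.0]), (0.9, [576.0, -215.0, 69.0]), (0.85, [472.0, -248.0, 133.0]), (0.78, [655.0, -288.0, 67.0]), (0.73, [580.0, -40.0, 1.0]), (0.62, [473.0, -250.0, 61.0])]
```

View pics/scene23c.png

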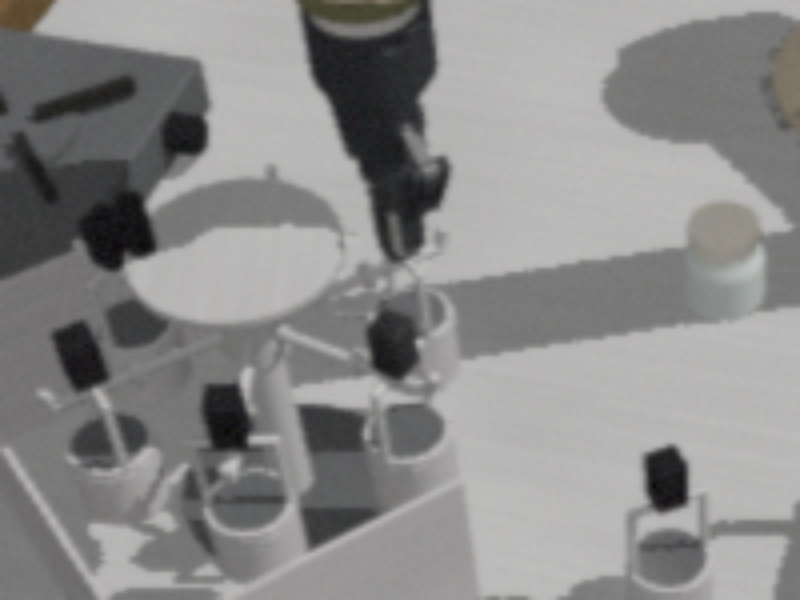

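```bash
python3 -m handwheel '[[0.45,[0,0,0],0],[0.45,[0,0,0],0],[0.45,[0,0,0],0],[0.45,[0,0,0],0],[0.45,[0,-30,0],0],[0.45,[0,-70,0],0],[0.45,[0,-110,0],0],[0.45,[0,-110,0],0]]'
python3 - <<'E'
from h import *
for n in ['scene','top']:
    f=grab_frame(n); save(f,n+'24'); print(spots(f,'pail_1'),spots(f,'crank'))
S=np.array([551.5,-319.8])
def K(phi,z): return (*(S+55*np.array([np.cos(np.radians(phi)),np.sin(np.radians(phi))])),z,phi+90)
to([K(-73,300),K(-73,242)])
E
```

```text
clock: 39.17
eef_pos: [473.6, -248.8, 302.8]
ee_rot: [-1.482, -0.66, 0.651]
force: [0.4, 0.3, 0.9]
width: 38.6
[(0.97, [472.0, -250.0, 61.0]), (0.92, [581.0, -40.0, 71.0]), (0.85, [576.0, -217.0, 138.0]), (0.67, [575.0, -217.0, 68.0]), (0.65, [473.0, -247.0, 136.0]), (0.6, [654.0, -287.0, 64.0]), (0.56, [655.0, -290.0, 135.0]), (0.47, [719.0, -42.0, 4.0])] [(0.83, [570.0, -371.0, 243.0])]
[(0.95, [654.0, -287.0, 134.0]), (0.88, [579.0, -44.0, -0.0]), (0.78, [568.0, -211.0, 137.0]), (0.73, [567.0, -219.0, 64.0]), (0.69, [649.0, -287.0, 62.0]), (0.68, [467.0, -248.0, 137.0]), (0.62, [474.0, -247.0, 65.0]), (0.16, [572.0, -216.0, 161.0])] [(0.57, [564.0, -372.0, 242.0])]
t 39.47 pos [ 471.8 -247.4  293.9] yaw 48.0 j1,j6 [-0.71 -1.54] w 38.5 F [ 0.  -0.6  0.1]
[-28.8, -6.6, -154.8] 0.541 rows>= 5
[-28.8, 51.4, -154.9] 0.541 rows>= 5
```

View pics/scene24.png

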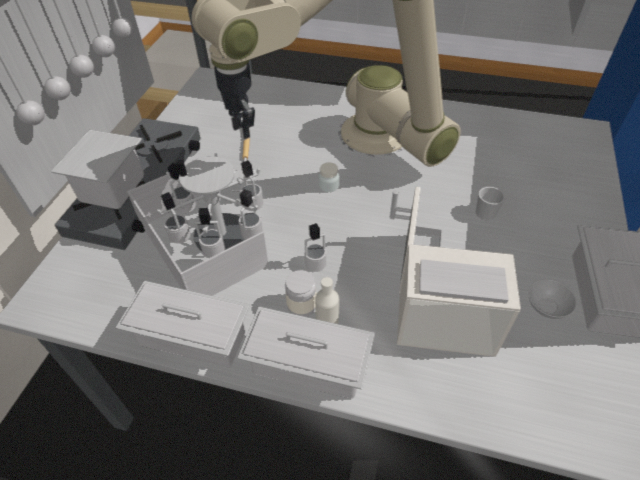

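Three pails hang. Knob again.

```bash
python3 -m handwheel '[[0.5,[-29,-6,-155],0.541],[0.5,[-29,-6,-155],0.541],[0.5,[-29,-6,-155],0.541],[0.5,[-29,-6,-155],0.541],[0.5,[-29,-6,-155],0.541],[0.5,[-29,-6,-155],0.541],[0.5,[-29,-6,-155],0.541],[0.5,[-29,20,-155],0.541],[0.5,[-29,51,-155],0.541],[0.5,[-29,51,-155],0.541],[0.27,[-29,51,-155],0.541],[0.27,[-29,51,-155],0.541],[0.27,[-29,51,-155],0.541],[0.27,[-29,51,-155],0.541]]'
python3 - <<'E'
from h import *
S=np.array([551.5,-319.8])
def K(phi,z): return (*(S+55*np.array([np.cos(np.radians(phi)),np.sin(np.radians(phi))])),z,phi+90)
to([K(t,242) for t in list(np.arange(-73,-137,-10))+[-135]])
E
```

```text
clock: 40.63
eef_pos: [568.3, -373.1, 246.3]
ee_rot: [-1.561, -0.235, 0.232]
force: [0.1, 0.7, -0.1]
width: 23.0
t 40.63 pos [ 568.3 -373.1  246.3] yaw 17.0 j1,j6 [-0.75 -1.05] w 23.0 F [ 0.1  0.7 -0.1]
[-0.5, 4.3, 0.9] 0.001 rows>= 1
[-10.0, 4.3, 1.7] 0.175 rows>= 2
[-19.3, 4.3, 4.2] 0.35 rows>= 3
[-28.0, 4.3, 8.2] 0.524 rows>= 5
[-35.8, 4.2, 13.7] 0.699 rows>= 6
[-42.6, 4.2, 20.5] 0.873 rows>= 7
[-48.1, 4.2, 28.4] 1.048 rows>= 9
[-49.0, 4.2, 30.1] 1.083 rows>= 9
```

```bash
python3 -m handwheel '[[0.27,[-5,0,0.5],0.087],[0.27,[-10,0,1.5],0.175],[0.27,[-14.5,0,2.5],0.262],[0.27,[-19,0,4],0.349],[0.27,[-23.5,0,6],0.436],[0.27,[-28,0,8],0.524],[0.27,[-32,0,11],0.611],[0.27,[-36,0,13.5],0.698],[0.27,[-39.5,0,17],0.785],[0.27,[-42.5,0,20.5],0.873],[0.27,[-45.5,0,24.5],0.96],[0.27,[-48,0,28.4],1.048],[0.27,[-49,0,30],1.083],[0.27,[-49,0,30],1.083],[0.27,[-49,0,30],1.083]]'
python3 -m handwheel '[[0.5,[0,0,0],0],[0.5,[0,-40,0],0],[0.5,[0,-60,0],0],[0.5,[0,-60,0],0]]'
python3 - <<'E'
from h import *
for n in ['scene','top']:
    f=grab_frame(n); save(f,n+'25'); print(spots(f,'pail_1'),spots(f,'hook_1'),spots(f,'crank'))
to([(582,-42,260,-48),(582,-42,122,-48),(582,-42,260,42)])
E
```

```text
clock: 41.88
eef_pos: [512.5, -358.7, 245.2]
ee_rot: [-1.483, 0.612, -0.614]
force: [-0.3, -0.4, -0.6]
width: 23.1
clock: 42.22
eef_pos: [513.2, -359.4, 309.5]
ee_rot: [-1.486, 0.607, -0.621]
force: [0.1, -0.7, 1.0]
width: 42.7
[(0.97, [635.0, -398.0, 65.0]), (0.96, [659.0, -289.0, 138.0]), (0.84, [577.0, -211.0, 61.0]), (0.81, [584.0, -41.0, 71.0]), (0.79, [583.0, -43.0, 2.0]), (0.67, [661.0, -289.0, 70.0]), (0.6, [574.0, -216.0, 135.0]), (0.56, [631.0, -396.0, 134.0])] [(0.91, [653.0, -292.0, 160.0]), (0.81, [478.0, -245.0, 166.0]), (0.6, [582.0, -218.0, 160.0]), (0.57, [631.0, -393.0, 155.0])] [(0.59, [513.0, -358.0, 245.0])]
[(0.98, [586.0, -221.0, 61.0]), (0.92, [579.0, -44.0, 0.0]), (0.84, [649.0, -292.0, 134.0]), (0.79, [617.0, -398.0, 59.0]), (0.68, [581.0, -42.0, 70.0]), (0.64, [651.0, -303.0, 62.0]), (0.62, [625.0, -397.0, 131.0]), (0.6, [571.0, -220.0, 136.0])] [(0.97, [654.0, -293.0, 155.0]), (0.87, [577.0, -220.0, 164.0]), (0.78, [626.0, -397.0, 159.0]), (0.67, [473.0, -241.0, 161.0])] []
t 42.62 pos [ 512.3 -358.5  303.4] yaw -45.0 j1,j6 [-0.8  -0.01] w 42.9 F [-0.2 -0.4 -0.7]
[-174.5, 43.7, 273.0] 0.052 rows>= 8
[-174.3, 181.7, 273.0] 0.052 rows>= 9
[-174.5, 43.7, 273.0] -1.519 rows>= 13
```

View pics/scene25.png

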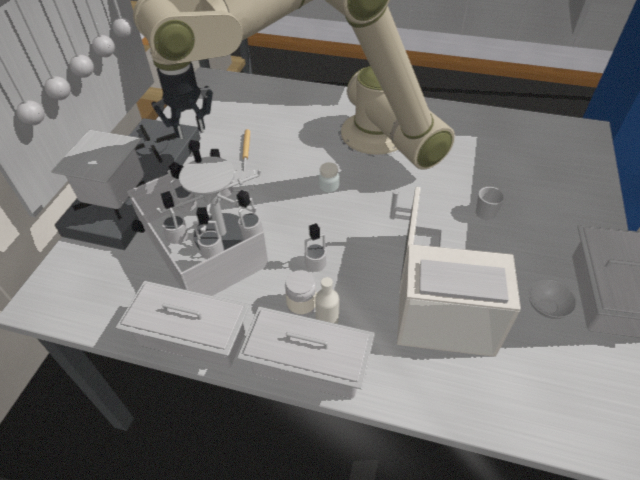

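hook_4 is at about 135.5° and all three hung pails are stable. Now the last pail at (582, -42).

```bash
python3 -m handwheel '[[0.5,[-175,10,273],0.052],[0.5,[-175,10,273],0.052],[0.5,[-175,10,273],0.052],[0.5,[-175,10,273],0.052],[0.5,[-175,10,273],0.052],[0.5,[-175,44,273],0.052],[0.5,[-175,44,273],0.052],[0.5,[-175,44,273],0.052],[0.5,[-175,44,273],0.052],[0.5,[-175,44,273],0.052],[0.5,[-175,44,273],0.052]]'
python3 - <<'E'
from h import *
for n in ['scene','top']:
    f=grab_frame(n); save(f,n+'26'); print(spots(f,'pail_1'),spots(f,'hook_1'))
f=grab_frame('scene')
u=proj(f,(582,-42,150)).astype(int)
cv2.imwrite('pics/scene26c.png',cv2.resize(cv2.cvtColor(f['frame'][u[1]-70:u[1]+80,u[0]-100:u[0]+100],cv2.COLOR_RGB2BGR),None,fx=4,fy=4))
to([(582,-42,122,-48)])
E
```

```text
clock: 43.53
eef_pos: [581.9, -42.2, 260.3]
ee_rot: [-1.47, 0.654, -0.655]
force: [0.3, 0.1, 0.8]
width: 42.7
[(0.96, [661.0, -293.0, 136.0]), (0.91, [579.0, -222.0, 63.0]), (0.81, [625.0, -395.0, 134.0]), (0.75, [581.0, -42.0, 2.0]), (0.73, [582.0, -40.0, 70.0]), (0.7, [625.0, -400.0, 63.0]), (0.64, [577.0, -217.0, 135.0]), (0.6, [654.0, -298.0, 70.0])] [(0.96, [478.0, -245.0, 159.0]), (0.79, [629.0, -396.0, 161.0]), (0.79, [658.0, -293.0, 162.0]), (0.51, [549.0, -321.0, 5.0])]
[(0.9, [621.0, -391.0, 63.0]), (0.82, [650.0, -294.0, 59.0]), (0.8, [649.0, -288.0, 134.0]), (0.8, [629.0, -398.0, 134.0]), (0.8, [579.0, -218.0, 64.0]), (0.78, [573.0, -217.0, 133.0]), (0.74, [626.0, -397.0, 161.0]), (0.68, [581.0, -44.0, 70.0]), (0.5, [575.0, -43.0, -0.0])] [(0.98, [651.0, -294.0, 156.0]), (0.89, [473.0, -241.0, 162.0]), (0.83, [576.0, -219.0, 161.0]), (0.79, [623.0, -395.0, 162.0]), (0.46, [457.0, 131.0, 163.0])]
t 43.88 pos [581.8 -42.6 260.5] yaw -48.1 j1,j6 [-0.28  0.56] w 42.4 F [-0.4 -0.2  0.6]
[-0.3, 138.5, 0.5] -0.001 rows>= 4
```

View pics/scene26c.png

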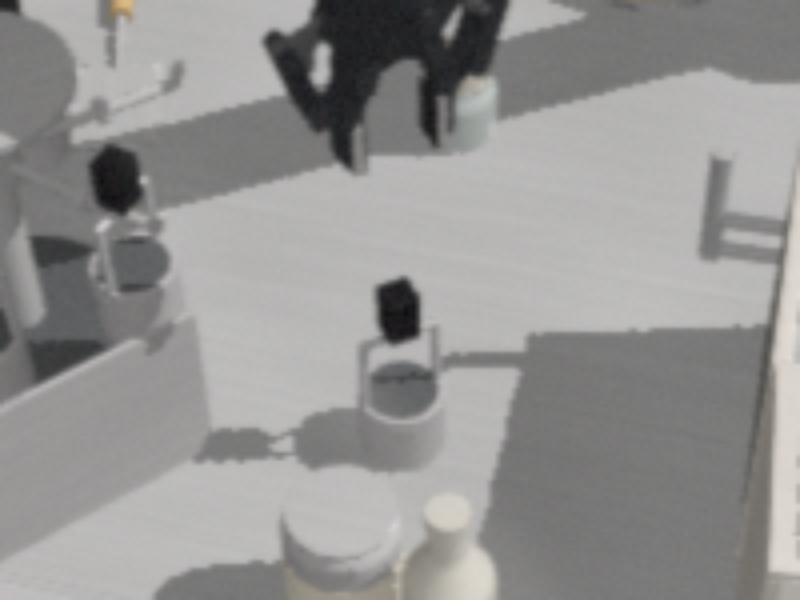

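The jaw line matches the wire (left finger nearer the camera, as is the left wire leg). Grip and lift.

```bash
python3 -m handwheel '[[0.5,[0,40,0],0],[0.5,[0,80,0],0],[0.5,[0,120,0],0],[0.5,[0,138,0],0],[0.5,[0,138,0],0],[0,[0,138,0],0],[0,[0,138,0],0],[0,[0,138,0],0],[0,[0,138,0],0],[0,[0,138,0],0]]'
python3 -m handwheel '[[0,[0,-20,0],0],[0,[0,-60,0],0],[0,[0,-100,0],0],[0,[0,-140,0],0],[0,[0,-180,0],0],[0,[0,-210,0],0],[0,[0,-210,0],0],[0,[0,-210,0],0]]'
python3 - <<'E'
from h import *
S=np.array([551.5,-319.8])
def P(r,z,phi=135.5): return (*(S+r*np.array([np.cos(np.radians(phi)),np.sin(np.radians(phi))])),z,phi+90)
for n in ['scene','top']:
    f=grab_frame(n); save(f,n+'27'); print(spots(f,'pail_1'))
to([P(190,330),P(190,212)])
E
```

```text
clock: 44.72
eef_pos: [582.7, -42.1, 124.1]
ee_rot: [-1.469, 0.652, -0.658]
force: [0.4, -0.1, 7.3]
width: 20.8
clock: 45.38
eef_pos: [581.8, -41.7, 333.6]
ee_rot: [-1.469, 0.652, -0.657]
force: [0.4, -0.2, -4.7]
width: 21.1
[(0.96, [581.0, -41.0, 213.0]), (0.8, [629.0, -395.0, 133.0]), (0.79, [654.0, -293.0, 69.0]), (0.69, [461.0, 127.0, 164.0]), (0.64, [580.0, -37.0, 278.0]), (0.62, [656.0, -295.0, 137.0]), (0.62, [575.0, -222.0, 62.0]), (0.56, [628.0, -399.0, 65.0])]
[(0.97, [581.0, -216.0, 64.0]), (0.89, [648.0, -295.0, 64.0]), (0.85, [622.0, -393.0, 62.0]), (0.84, [652.0, -289.0, 135.0]), (0.78, [629.0, -395.0, 134.0]), (0.58, [584.0, -40.0, 279.0]), (0.57, [574.0, -217.0, 137.0]), (0.57, [578.0, -41.0, 205.0])]
t 45.58 pos [581.4 -41.7 330.4] yaw -48.0 j1,j6 [-0.27  0.56] w 20.7 F [ 0.2 -0.4 -3.2]
[-3.0, 0.9, -219.9] 1.509 rows>= 13
[-2.6, 118.9, -219.7] 1.509 rows>= 13
```

View pics/scene27.png

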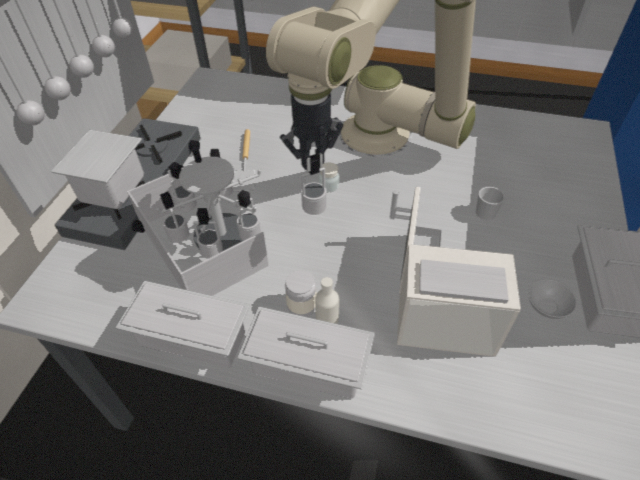

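```bash
python3 -m handwheel '[[0,[-3,0,-220],1.509],[0,[-3,0,-220],1.509],[0,[-3,0,-220],1.509],[0,[-3,0,-220],1.509],[0,[-3,0,-220],1.509],[0,[-3,0,-220],1.509],[0,[-3,0,-220],1.509],[0,[-3,0,-220],1.509],[0,[-3,0,-220],1.509],[0,[-3,0,-220],1.509],[0,[-3,0,-220],1.509],[0,[-3,0,-220],1.509],[0,[-3,0,-220],1.509],[0,[-3,0,-220],1.509],[0,[-3,40,-220],1.509],[0,[-3,80,-220],1.509],[0,[-3,118,-220],1.509],[0,[-3,118,-220],1.509],[0,[-3,118,-220],1.509]]'
python3 - <<'E'
from h import *
S=np.array([551.5,-319.8])
def P(r,z,phi=135.5): return (*(S+r*np.array([np.cos(np.radians(phi)),np.sin(np.radians(phi))])),z,phi+90)
for n in ['scene']:
    f=grab_frame(n); save(f,n+'28'); print(spots(f,'pail_1'),spots(f,'hook_1'))
    u=proj(f,(450,-240,150)).astype(int)
    cv2.imwrite('pics/%s28c.png'%n,cv2.resize(cv2.cvtColor(f['frame'][u[1]-70:u[1]+80,u[0]-100:u[0]+100],cv2.COLOR_RGB2BGR),None,fx=4,fy=4))
to([P(107,213),P(107,186)])
E
```

```text
clock: 47.17
eef_pos: [416.0, -186.6, 214.1]
ee_rot: [-0.739, 1.756, -1.75]
force: [-0.5, -0.5, -1.8]
width: 21.1
[(0.98, [417.0, -187.0, 89.0]), (0.97, [657.0, -292.0, 69.0]), (0.91, [577.0, -217.0, 138.0]), (0.83, [576.0, -219.0, 61.0]), (0.81, [415.0, -186.0, 161.0]), (0.81, [627.0, -400.0, 65.0]), (0.77, [628.0, -398.0, 134.0]), (0.7, [660.0, -292.0, 138.0])] [(0.88, [628.0, -393.0, 158.0]), (0.84, [652.0, -294.0, 161.0]), (0.83, [577.0, -220.0, 160.0]), (0.72, [479.0, -241.0, 163.0])]
t 47.32 pos [ 417.3 -187.6  216.7] yaw -134.4 j1,j6 [-0.68  1.66] w 20.9 F [ 0.4  0.6 -1.9]
[0.4, 4.1, 81.4] 0.002 rows>= 2
[0.4, 31.1, 81.2] 0.002 rows>= 3
```

View pics/scene28c.png

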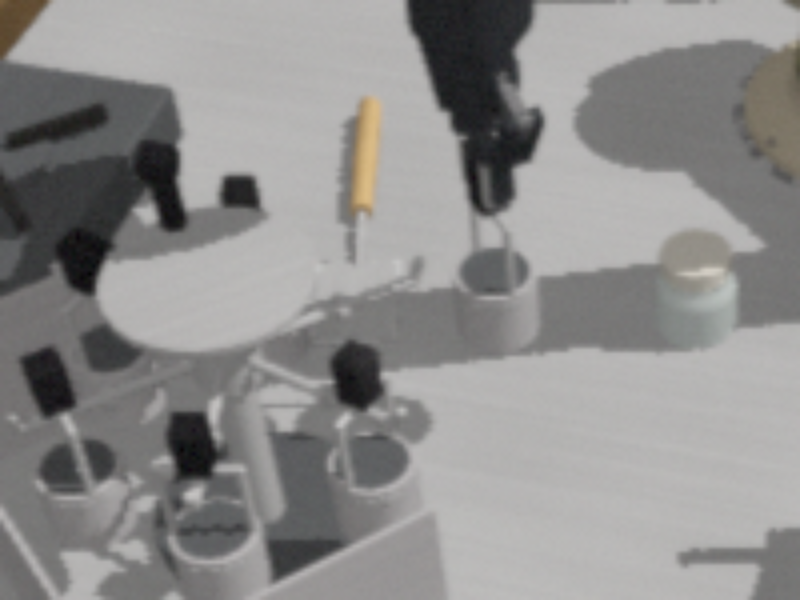

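Aligned with the hook (tip at crop (413, 265)). In this tool frame, inward is +z.

```bash
python3 -m handwheel '[[0,[0,0,15],0],[0,[0,0,30],0],[0,[0,0,45],0],[0,[0,0,60],0],[0,[0,0,72],0],[0,[0,0,81],0],[0,[0,0,81],0],[0,[0,0,81],0],[0,[0,12,81],0],[0,[0,22,81],0],[0,[0,29,81],0],[0,[0,29,81],0],[0,[0,29,81],0]]'
python3 - <<'E'
from h import *
f=grab_frame('scene'); save(f,'scene29'); print(spots(f,'pail_1'))
u=proj(f,(480,-250,150)).astype(int)
cv2.imwrite('pics/scene29c.png',cv2.resize(cv2.cvtColor(f['frame'][u[1]-70:u[1]+80,u[0]-100:u[0]+100],cv2.COLOR_RGB2BGR),None,fx=4,fy=4))
E
```

```text
clock: 48.4
eef_pos: [474.5, -243.6, 187.2]
ee_rot: [-0.734, 1.75, -1.756]
force: [0.8, -0.7, 5.3]
width: 21.3
[(0.94, [576.0, -218.0, 63.0]), (0.93, [659.0, -291.0, 138.0]), (0.89, [654.0, -296.0, 71.0]), (0.85, [575.0, -215.0, 133.0]), (0.81, [626.0, -399.0, 133.0]), (0.78, [476.0, -246.0, 66.0]), (0.58, [630.0, -395.0, 65.0]), (0.56, [474.0, -242.0, 133.0])]
```

View pics/scene29c.png

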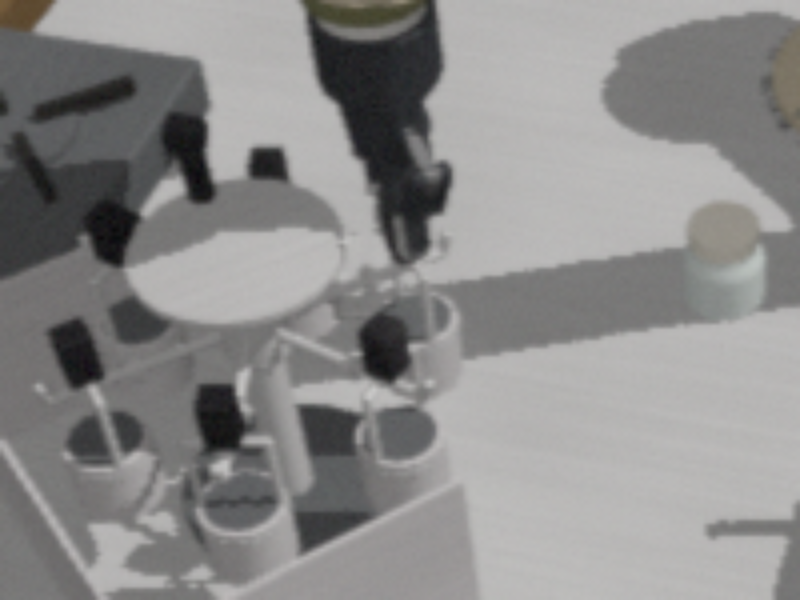

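```bash
python3 -m handwheel '[[0.45,[0,0,0],0],[0.45,[0,0,0],0],[0.45,[0,0,0],0],[0.45,[0,0,0],0],[0.45,[0,-30,0],0],[0.45,[0,-70,0],0],[0.45,[0,-110,0],0],[0.45,[0,-110,0],0]]'
python3 - <<'E'
from h import *
for n in ['scene','top']:
    f=grab_frame(n); save(f,n+'30'); print(spots(f,'pail_1'),spots(f,'hook_1'),spots(f,'door_handle'),spots(f,'door_hinge'))
to([(440,-50,300,-24),(460,126,300,94)])
E
```

```text
clock: 49.17
eef_pos: [475.6, -244.6, 302.9]
ee_rot: [-0.73, 1.741, -1.763]
force: [0.2, -0.6, 0.0]
width: 38.5
[(0.93, [474.0, -245.0, 63.0]), (0.89, [627.0, -399.0, 65.0]), (0.88, [656.0, -289.0, 71.0]), (0.83, [575.0, -221.0, 63.0]), (0.81, [577.0, -215.0, 137.0]), (0.77, [478.0, -243.0, 134.0]), (0.69, [658.0, -295.0, 137.0]), (0.57, [629.0, -400.0, 134.0])] [(0.97, [656.0, -294.0, 164.0]), (0.91, [628.0, -395.0, 161.0]), (0.8, [477.0, -242.0, 160.0]), (0.65, [580.0, -217.0, 164.0])] [(0.97, [460.0, 126.0, 166.0]), (0.17, [475.0, -242.0, 136.0])] [(0.9, [624.0, 192.0, 167.0]), (0.59, [655.0, -293.0, 159.0]), (0.42, [631.0, -398.0, 133.0])]
[(0.97, [572.0, -218.0, 134.0]), (0.96, [624.0, -391.0, 62.0]), (0.86, [579.0, -215.0, 63.0]), (0.83, [651.0, -294.0, 61.0]), (0.73, [630.0, -395.0, 135.0]), (0.69, [471.0, -244.0, 65.0]), (0.63, [474.0, -244.0, 134.0]), (0.56, [652.0, -291.0, 135.0])] [(0.8, [577.0, -218.0, 161.0]), (0.7, [653.0, -294.0, 155.0]), (0.56, [627.0, -398.0, 158.0])] [(0.72, [461.0, 131.0, 164.0]), (0.33, [649.0, -295.0, 62.0])] [(0.95, [621.0, 199.0, 169.0])]
t 49.67 pos [ 474.  -243.5  294.7] yaw -134.5 j1,j6 [-0.7   1.65] w 38.6 F [ 0.7 -0.6  0.1]
[-114.2, -5.1, -159.8] -1.928 rows>= 16
[-253.8, -5.0, -268.9] 2.296 rows>= 19
```

View pics/scene30.png

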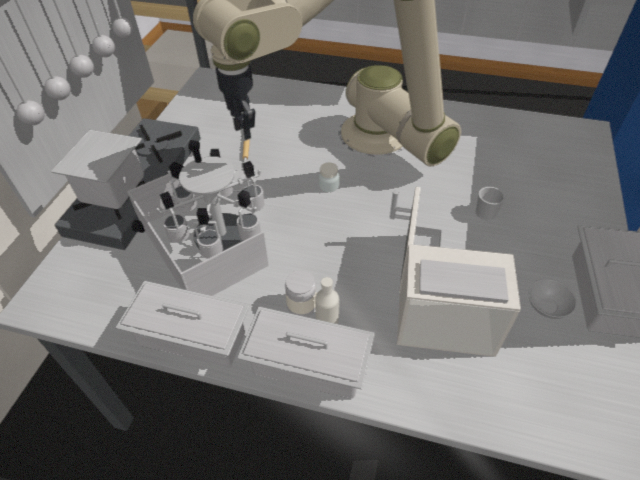

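All four pails hang. Unwinding the wrist on the way back to the door handle.

```bash
python3 -m handwheel '[[0.5,[0,-20,-20],-0.1],[0.5,[-114,-20,-160],-1.928],[0.5,[-114,-20,-160],-1.928],[0.5,[-114,-20,-160],-1.928],[0.5,[-114,-20,-160],-1.928],[0.5,[-114,-20,-160],-1.928],[0.5,[-114,-20,-160],-1.928],[0.5,[-114,-20,-160],-1.928],[0.5,[-114,-20,-160],-1.928],[0.5,[-114,-20,-160],-1.928],[0.5,[-114,-20,-160],-1.928],[0.5,[-114,-20,-160],-1.928],[0.5,[-114,-20,-160],-1.928],[0.5,[-114,-20,-160],-1.928],[0.5,[-114,-20,-160],-1.928],[0.5,[-114,-20,-160],-1.928],[0.5,[-114,-20,-160],-1.928],[0.5,[-114,-20,-160],-1.928]]'
python3 - <<'E'
from h import *
to([(460.5,127,300,94.3),(460.5,127,230,94.3)])
E
```

```text
clock: 51.17
eef_pos: [439.8, -50.1, 315.2]
ee_rot: [-1.545, 0.331, -0.33]
force: [-1.0, -0.8, -0.2]
width: 43.0
t 51.17 pos [439.8 -50.1 315.2] yaw -24.2 j1,j6 [-0.38  0.04] w 43.0 F [-1.  -0.8 -0.2]
[-53.5, 15.2, 170.0] -2.067 rows>= 17
[-53.5, 85.2, 170.1] -2.067 rows>= 17
```

```bash
python3 -m handwheel '[[0.5,[-53,15,170],-2.067],[0.5,[-53,15,170],-2.067],[0.5,[-53,15,170],-2.067],[0.5,[-53,15,170],-2.067],[0.5,[-53,15,170],-2.067],[0.5,[-53,15,170],-2.067],[0.5,[-53,15,170],-2.067],[0.5,[-53,15,170],-2.067],[0.5,[-53,15,170],-2.067],[0.5,[-53,15,170],-2.067],[0.5,[-53,15,170],-2.067],[0.5,[-53,15,170],-2.067],[0.5,[-53,15,170],-2.067],[0.5,[-53,15,170],-2.067],[0.5,[-53,15,170],-2.067],[0.5,[-53,15,170],-2.067],[0.5,[-53,15,170],-2.067],[0.5,[-53,50,170],-2.067],[0.5,[-53,80,170],-2.067],[0.5,[-53,80,170],-2.067]]'
python3 - <<'E'
from h import *
f=grab_frame('scene'); save(f,'scene31'); print(spots(f,'door_handle'))
u=proj(f,(460,127,165)).astype(int)
cv2.imwrite('pics/scene31c.png',cv2.resize(cv2.cvtColor(f['frame'][u[1]-70:u[1]+80,u[0]-100:u[0]+100],cv2.COLOR_RGB2BGR),None,fx=4,fy=4))
to([(460.5,127.5,155,94.3)])
E
```

```text
clock: 52.83
eef_pos: [458.2, 126.7, 230.7]
ee_rot: [-1.166, -1.257, 1.268]
force: [-0.4, 0.7, -1.5]
width: 42.7
[(0.8, [459.0, 128.0, 168.0])]
t 52.93 pos [460.6 126.8 235.7] yaw 94.3 j1,j6 [ 0.02 -1.63] w 42.4 F [-0.2 -0.2  0.4]
[0.7, 80.7, -0.0] 0.001 rows>= 2
```

View pics/scene31c.png

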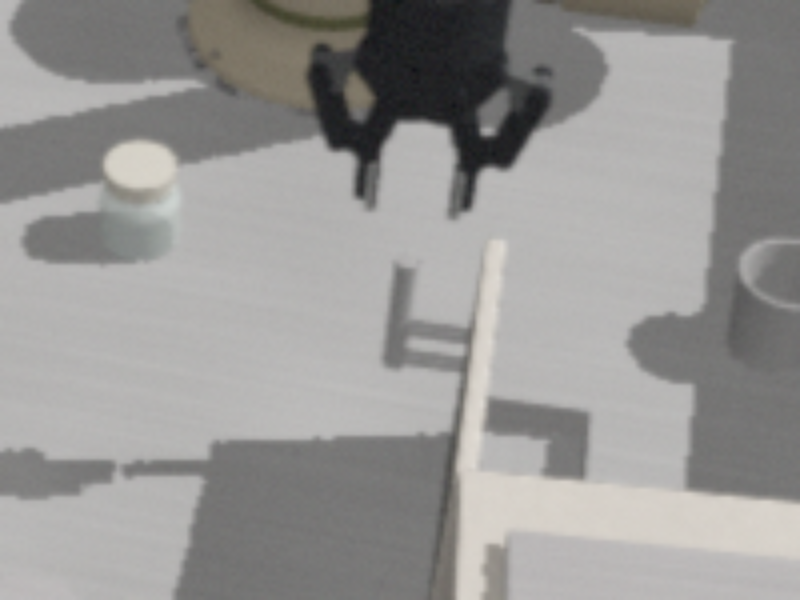

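The jaws straddle the bar (tip at crop (405, 262)). Going down, caging it and computing the closing arc.

```bash
python3 -m handwheel '[[0.5,[0,40,0],0],[0.5,[0,80,0],0],[0.5,[0,80,0],0],[0.27,[0,80,0],0],[0.27,[0,80,0],0],[0.27,[0,80,0],0],[0.27,[0,80,0],0]]'
python3 - <<'E'
from h import *
H=np.array([622.5,195.]);r=174.6
def D(t): a=np.radians(t); return (*(H+r*np.array([np.cos(a),np.sin(a)])),155,t-109.1)
s,p,Rm=pose();v=p[:2]-H;print(np.linalg.norm(v),np.degrees(np.arctan2(v[1],v[0])))
to([D(t) for t in list(np.arange(203,116,-5))+[115.5,114.5]])
E
```

```text
clock: 53.52
eef_pos: [461.6, 126.8, 157.4]
ee_rot: [-1.175, -1.269, 1.264]
force: [0.7, 0.3, 0.3]
width: 22.9
174.75726684448227 -157.0374065161626
t 53.52 pos [461.6 126.8 157.4] yaw 94.4 j1,j6 [ 0.02 -1.63] w 22.9 F [0.7 0.3 0.3]
[-0.1, 2.4, -0.2] 0.009 rows>= 1
[14.6, 2.4, 4.0] 0.096 rows>= 1
[29.5, 2.4, 7.0] 0.183 rows>= 2
[44.7, 2.4, 8.6] 0.271 rows>= 3
[59.9, 2.4, 8.9] 0.358 rows>= 3
[75.1, 2.4, 7.8] 0.445 rows>= 4
[90.1, 2.4, 5.5] 0.533 rows>= 5
[104.9, 2.4, 1.8] 0.62 rows>= 5
[119.3, 2.4, -3.1] 0.707 rows>= 6
[133.3, 2.5, -9.3] 0.794 rows>= 7
[146.6, 2.5, -16.7] 0.882 rows>= 8
[159.2, 2.5, -25.2] 0.969 rows>= 8
[171.1, 2.5, -34.7] 1.056 rows>= 9
[182.1, 2.6, -45.3] 1.143 rows>= 10
[192.1, 2.6, -56.8] 1.231 rows>= 10
[201.0, 2.7, -69.1] 1.318 rows>= 11
[208.9, 2.7, -82.1] 1.405 rows>= 12
[215.6, 2.8, -95.8] 1.492 rows>= 12
[218.5, 2.8, -102.8] 1.536 rows>= 13
[219.6, 2.8, -105.7] 1.554 rows>= 13
```

```bash
python3 -m handwheel '[[0.27,[14.5,0,4],0.096],[0.27,[29.5,0,7],0.183],[0.27,[44.7,0,8.5],0.271],[0.27,[60,0,9],0.358],[0.27,[75,0,8],0.445],[0.27,[90,0,5.5],0.533],[0.27,[105,0,2],0.62],[0.27,[119.3,0,-3],0.707],[0.27,[133,0,-9],0.794],[0.27,[146.6,0,-16.7],0.882],[0.27,[159,0,-25],0.969],[0.27,[171,0,-34.7],1.056],[0.27,[182,0,-45],1.143],[0.27,[192,0,-57],1.231],[0.27,[201,0,-69],1.318],[0.27,[209,0,-82],1.405],[0.27,[213,0,-90],1.45],[0.27,[215.5,0,-96],1.492],[0.27,[215.5,0,-96],1.492],[0.27,[215.5,0,-96],1.492]]'
python3 - <<'E'
from h import *
H=np.array([622.5,195.]);r=174.6
def D(t): a=np.radians(t); return (*(H+r*np.array([np.cos(a),np.sin(a)])),157,t-109.1)
for n in ['scene','top']:
    f=grab_frame(n); save(f,n+'32'); print(spots(f,'door_handle'),spots(f,'door_hinge'))
to([D(117),D(116),D(115),D(114),D(113)])
E
```

```text
clock: 55.18
eef_pos: [539.8, 349.1, 156.2]
ee_rot: [-1.567, -0.124, 0.123]
force: [0.0, -0.1, -0.1]
width: 22.7
[(0.6, [537.0, 344.0, 166.0])] []
[] [(0.97, [622.0, 195.0, 170.0]), (0.64, [576.0, -218.0, 164.0]), (0.34, [623.0, -394.0, 62.0])]
t 55.48 pos [539.5 348.9 155.6] yaw 9.0 j1,j6 [0.39 0.23] w 23.3 F [ 0.5 -0.2 -0.5]
[4.0, -1.4, 1.0] 0.019 rows>= 1
[6.9, -1.4, 1.9] 0.036 rows>= 1
[9.8, -1.4, 2.8] 0.053 rows>= 1
[12.7, -1.4, 3.6] 0.071 rows>= 1
[15.7, -1.3, 4.4] 0.088 rows>= 1
```

View pics/top32.png

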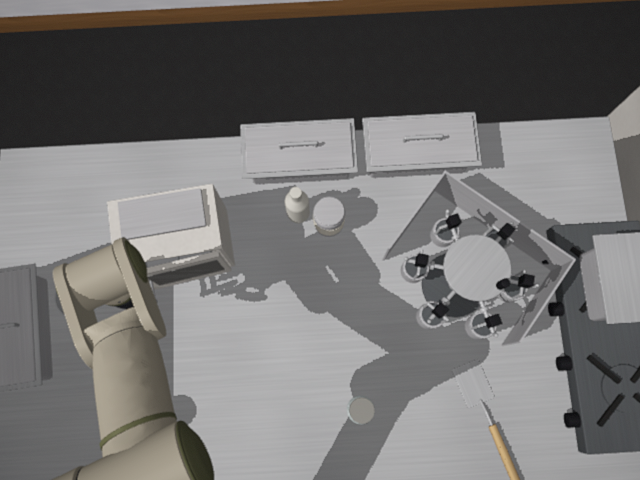

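Nearly shut. The last millimetres come in small steps, watching the force.

```bash
python3 -m handwheel '[[0.27,[3,0,1],0.02],[0.27,[6,0,2],0.036],[0.27,[9,0,2.5],0.053],[0.27,[9,0,2.5],0.053]]'; python3 -m handwheel '[[0.27,[1.5,0,0.5],0.01],[0.27,[3,0,1],0.017],[0.27,[3,0,1],0.017]]'
```

```text
clock: 55.82
eef_pos: [548.7, 353.1, 155.2]
ee_rot: [-1.569, -0.08, 0.079]
force: [-0.5, -0.1, -0.3]
width: 22.8
clock: 56.07
eef_pos: [551.2, 354.3, 155.2]
ee_rot: [-1.57, -0.067, 0.067]
force: [-0.1, 0.4, 0.0]
width: 23.0
```

```bash
python3 -m handwheel '[[0.27,[1,0,0],0],[0.27,[2,0,0],0],[0.27,[2,0,0],0]]'; python3 -m handwheel '[[0.27,[1,0,0],0],[0.27,[2,0,0],0],[0.27,[2,0,0],0]]'
python3 - <<'E'
from h import *
f=grab_frame('scene'); save(f,'scene33'); print(spots(f,'door_handle'))
cv2.imwrite('pics/scene33c.png',cv2.resize(cv2.cvtColor(f['frame'][180:330,380:580],cv2.COLOR_RGB2BGR),None,fx=4,fy=4))
to([])
E
```

```text
clock: 56.32
eef_pos: [552.6, 354.5, 155.3]
ee_rot: [-1.57, -0.067, 0.069]
force: [-3.8, -1.0, 0.0]
width: 23.5
clock: 56.57
eef_pos: [552.7, 354.5, 155.1]
ee_rot: [-1.571, -0.064, 0.073]
force: [-12.5, -0.9, 4.8]
width: 23.3
[(0.67, [746.0, 28.0, 1.0]), (0.63, [545.0, 349.0, 167.0])]
t 56.67 pos [552.7 354.5 155.1] yaw 5.0 j1,j6 [0.39 0.3 ] w 23.0 F [-11.9  -0.2   3.8]
```

View pics/scene33c.png

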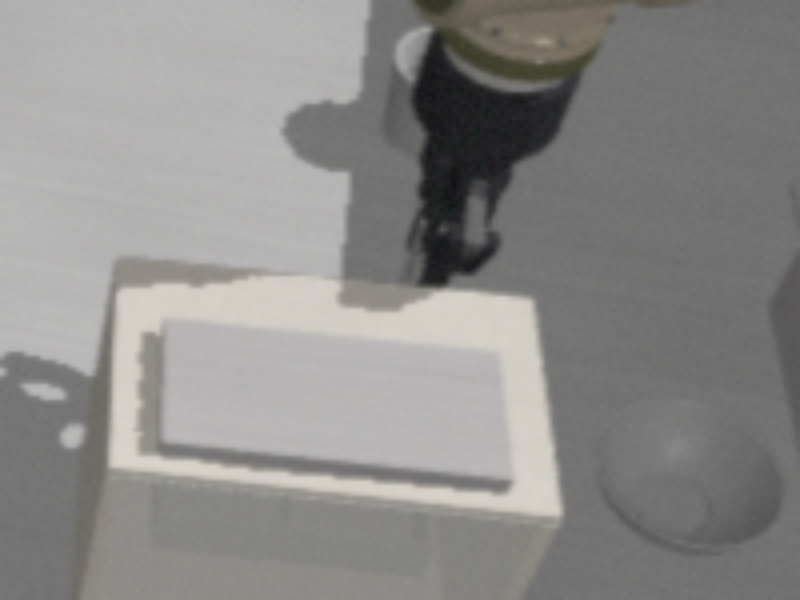

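The door is on its stop: the force rises to 12 N and there is no further travel. Centre the jaws, lift, and retreat clear of everything.

```bash
python3 -m handwheel '[[0.27,[-4,0,0],0],[0.27,[-8,0,0],0],[0.4,[-8,0,0],0],[0.4,[-8,0,0],0],[0.4,[-8,-40,0],0],[0.4,[-8,-80,0],0],[0.4,[-8,-120,0],0],[0.4,[-50,-140,-30],0],[0.4,[-90,-140,-60],0],[0.4,[-130,-140,-90],0],[0.4,[-170,-140,-120],0],[0.4,[-170,-140,-120],0],[0.4,[-170,-140,-120],0]]'
python3 - <<'E'
from h import *
for n in ['scene','top']:
    f=grab_frame(n); save(f,n+'34'); print(spots(f,'pail_1'),spots(f,'hook_1'),spots(f,'door_handle'),spots(f,'door_hinge'),spots(f,'squeeze'),spots(f,'can'))
to([])
E
```

```text
clock: 57.75
eef_pos: [391.5, 217.7, 295.8]
ee_rot: [-1.571, -0.066, 0.067]
force: [0.6, 0.2, 0.2]
width: 34.1
[(0.97, [625.0, -396.0, 67.0]), (0.97, [475.0, -240.0, 65.0]), (0.81, [579.0, -221.0, 60.0]), (0.74, [655.0, -293.0, 134.0]), (0.65, [632.0, -397.0, 134.0]), (0.56, [476.0, -241.0, 133.0]), (0.56, [579.0, -217.0, 136.0])] [(0.9, [481.0, -242.0, 164.0]), (0.82, [654.0, -295.0, 162.0]), (0.65, [627.0, -395.0, 157.0]), (0.65, [581.0, -215.0, 161.0])] [(0.58, [546.0, 349.0, 166.0])] [] [(0.7, [746.0, 32.0, 1.0]), (0.52, [631.0, -394.0, 157.0]), (0.5, [516.0, -359.0, 244.0])] [(0.8, [718.0, -40.0, -1.0]), (0.48, [655.0, -295.0, 161.0])]
[(0.97, [626.0, -395.0, 135.0]), (0.92, [577.0, -220.0, 61.0]), (0.76, [472.0, -244.0, 64.0]), (0.64, [476.0, -243.0, 133.0]), (0.58, [574.0, -219.0, 135.0]), (0.57, [653.0, -294.0, 61.0])] [(0.77, [578.0, -216.0, 159.0]), (0.63, [625.0, -394.0, 163.0]), (0.59, [474.0, -245.0, 163.0]), (0.55, [650.0, -292.0, 157.0])] [(0.85, [545.0, 353.0, 164.0])] [] [(0.66, [744.0, 28.0, 3.0]), (0.2, [652.0, -293.0, 156.0]), (0.19, [548.0, 354.0, 163.0])] [(0.59, [716.0, -39.0, 1.0])]
t 58.45 pos [396.  220.5 295.2] yaw 4.9 j1,j6 [0.25 0.16] w 34.4 F [-0.1  0.2  0.1]
```

View pics/scene34.png

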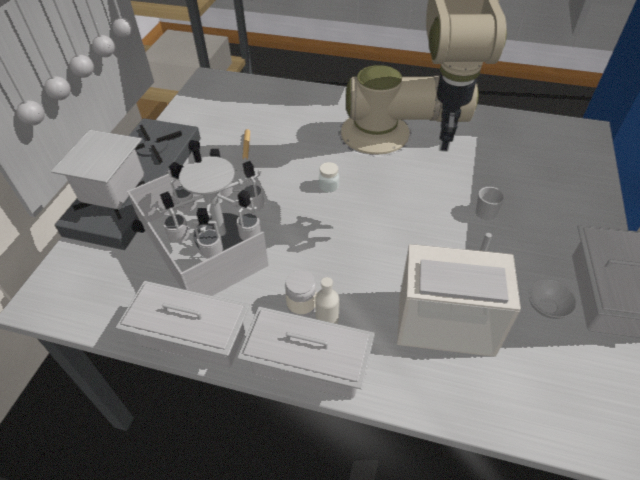

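View pics/top34.png

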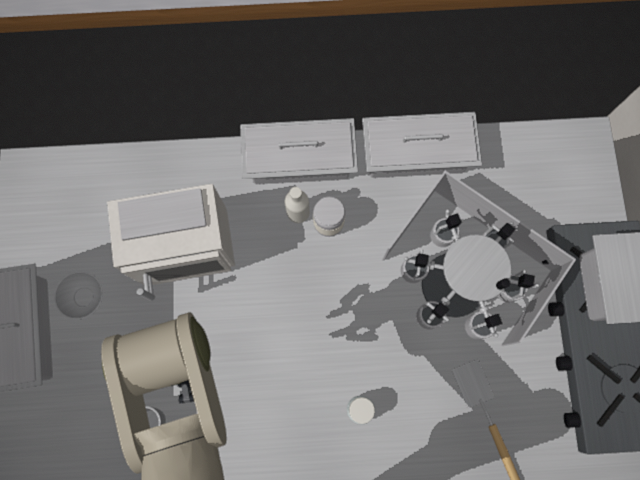

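The top view shows a pail on each of the six hooks. The handle is back at pixel (145, 288), as at the start, and the bottle and can haven't moved. Handing in.

```bash
python3 -c "
from plant import job
print(job.sign_off())"
```

```text
the job is handed in; nothing more can be done
None
```

I handed the job in at about 58 s. All four loose pails hang on the stand's four empty hooks, and the cabinet door is shut.

**What I did:** I opened the door to about 1.5 rad by its handle. I turned the stand by its knob before each pail and hung the two door pails, then the two counter pails. One counter pail was knocked about 4 cm aside during the run, so I located it again before gripping it. I then closed the door by its handle and moved the arm clear.

**Last checks:**
- **Pails:** the middles of the four hung pails measured 133–136 mm above the table, a few mm horizontally from their hooks. They look upright in the pictures.
- **Door:** it stopped firmly under about 12 N, and the handle measured within 3 mm of its starting position, (546, 351).
- **Bottle and can:** both read within about 5 mm of where they started.
- **Arm:** it stood clear of everything, with almost no force reading.

**Not fully confirmed:**
- In the last top picture the networks missed the middle of the pail on hook_2. They found its foot and hook there, and the other view found its middle.
- The door hinge was not detected in the final views, so "shut" rests on the handle position and the stop force.
- The sign-off gives no verdict.

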